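# Unpile the returned findings kit into its foam nests

### The job

A returned kit stands piled on the small foam pad: a long parts case, on it a cardboard box and a round tin, and a wooden ring clamp across the top. Take the pile apart from the top down and put each thing straight into the white foam nest cut to its shape, sitting flat inside the recess, lowered in and not dropped. Keep the case, box and tin upright, and do not disturb the small glass jar or the wire cutter on the bench.

Things in the scene. Friction and masses are not known exactly. Their poses are not given: they have to be found in the camera images.
- clamp: Ring clamp, a pale wooden bar 110 long (its x) x 26 wide (its y) x 24 mm high, with a brass band round its middle and a dark jaw at one end; 50 g. Lies flat on top of the box and the tin, bridging them. Origin: centre of its underside; z up.
- box: Square cardboard box, closed, 50 x 50 x 36 mm high, about 60 g. Stands on one half of the case's top, its sides about parallel to the case's. Origin: centre of its underside; x and y along its sides, z up.
- tin: Round aluminium tin, closed, diameter 52, 36 mm high, about 80 g. Stands on the other half of the case's top, its centre about 68 mm from the box's. Origin: centre of its underside; z is its axis, up.
- case: Long closed grey plastic parts case, 130 long (its x) x 58 wide (its y) x 30 mm high with a flat top, about 250 g. Lies at the bottom of the pile on a fixed white foam pad 160 x 100 x 12 mm thick. Origin: centre of its underside; z up.
- nest_clamp: Nest of the ring clamp, a fixed block of white foam lying flat, 144 x 60 mm outside. Its origin is the centre of its underside, on the table; z is up. The dark lined recess floor is 6 mm above the table and the rim 11 mm (the recess is 5 mm deep). Narrow rectangular recess 120 (along its x) x 36 mm; the rims of its two long sides are left open over the middle 56 mm, for fingers.
- nest_box: Nest of the cardboard box, a fixed block of white foam lying flat, 88 x 88 mm outside. Its origin is the centre of its underside, on the table; z is up. The dark lined recess floor is 6 mm above the table and the rim 11 mm (the recess is 5 mm deep). Square recess 60 x 60 mm, sides along its x and y, closed rim.
- nest_tin: Nest of the tin, a fixed block of white foam lying flat, 88 x 88 mm outside. Its origin is the centre of its underside, on the table; z is up. The dark lined recess floor is 6 mm above the table and the rim 11 mm (the recess is 5 mm deep). Round recess of diameter 62 mm, closed rim.
- nest_case: Nest of the parts case, a fixed block of white foam lying flat, 168 x 96 mm outside. Its origin is the centre of its underside, on the table; z is up. The dark lined recess floor is 6 mm above the table and the rim 11 mm (the recess is 5 mm deep). Wide rectangular recess 140 (along its x) x 68 mm; the rims of its two long sides are left open over the middle 56 mm, for fingers.
- jar: Small glass jar with steel lid, diameter 36, 50 mm high, loose on the bench among the nests, to be left alone. Origin: centre of its underside.
- cutter: Wire cutter with two blue handles lying on the bench beyond the nests, about 130 x 52 x 13 mm, to be left alone. Origin: on the bench under its middle; x points to its jaws.
There are look-alikes about, which are no part of the job. What is shaped like the nest_tin but blue or pink is not meant.

How it is judged:
By the outcome, as a careful person would: the job done as asked, in the order asked, and still so for the second after the job is handed in, with the robot touching nothing.
It also fails if it takes over 115 s, if anything falls off the work surface, if the arm or the gripper's body presses on something with over 40 N, if the wrist force passes 120 N, or if a joint passes its speed limit or range.

### The arm

A 7-joint arm with a two-finger parallel gripper is mounted at the origin on the work surface. World frame = base frame: x ahead of the robot, y to its left, z up, the work surface at z = 0. Lengths are in m, angles in degrees, forces in N, time in s.
With the tool pointing down it reaches from about 0.425 to 0.875 m from the base axis. Payload 4.7 kg.
Tool frame: the origin (TCP) lies between the finger pads; the fingertips stand 8 mm ahead of it and the grasp point (between the pads) lies 11 mm behind it (env.tip_extent is the distance from the TCP to the fingertips, in m); z points along the fingers, y is the line along which they close (so a half turn about z gives the same grasp; the last joint's range is limited). The gripper opens to 87 mm and grips with 3 to 60 N. Pads are 19 mm wide; open, the fingers measure 117 mm over their backs; the gripper's body (75 mm by 190 mm) begins 51 mm behind the grasp point.
Start: joints at [74.949, 18.392, -4.016, 83.108, 1.295, 78.541, -3.26], TCP at [0.178, -0.625, 0.231] pointing down, gripper open.
Joint ranges: [-163.93, 163.93], [-17.29, 119.83], [-79.2, 71.16], [3.27, 140.29], [-89.18, 269.18], [5.43, 117.66], [-154.24, 154.24]. Speed limits (degrees/s): [147.25, 147.25, 180, 180, 180, 180, 180].

### API

Orientations are given as [roll, pitch, yaw] about the fixed x, y, z axes, in that order (R = Rz(yaw) Ry(pitch) Rx(roll)).
In Python, from cell import sensors, vision, workorder, env gives the robot as it stands.
- The arm moves only by the tool drive_tool, never from a script. Its argument "moves" is a list of rows, each an object of numbers: "x", "y", "z": the shift along the tool's x, y, z in mm; "rx", "ry", "rz": the turn, a rotation vector about the tool's x, y, z in rad; "fingers": the closure, from -1 (fully open) to 1 (shut). In form: [{"x": .., "y": .., "z": .., "rx": .., "ry": .., "rz": .., "fingers": ..}, ...]. A call has 1 to 20 rows; each row is the pose to reach, as a shift and turn from the pose commanded when the call began, along the tool's axes at that moment; what a row does not reach only later rows make up. A row lasts 1/8 s, in which the tool goes at most 62.5 mm and 10.7 degrees, less where a joint would pass 70% of its speed; a pose out of reach is approached as far as the arm can. A call with a gripper value outside its range is refused whole. The fingers move at their own pace and stop on an object; "force" is the grip in N (left out, the last holds). Time passes only in rows, so rows that repeat a pose let the fingers close. It gives the time, the measured TCP pose, the force, the opening and the grip force at its end, in the units of the state.
- sensors.get_obs(): the state, without advancing time (a new reading comes with each control period).
- vision.read_camera(name): name is "scene" or "top" or "wrist"; returns a dict with "image" (384x512x3 uint8, red, green, blue), "fx", "fy", "cx", "cy" (pixels), "R" (3x3) and "t" (3): a world point X has camera coordinates R X + t. Camera axes: x right, y down, z forward; pixel columns grow to the right and rows downward; lengths in m; the calibration is good to about 2 mm. A picture is of the moment at which its call begins. There is no depth.
- workorder.sign_off(): hands the job in; it is judged then, once.
The state is a dict: "time_s": time; "qpos": joint angles; "joint_velocities": joint speeds; "effort": joint torques, N m; "tool_pos": TCP position; "tool_rot": TCP orientation; "force": force on the tool from outside, world axes, zero at the start; "wrist_torque": the same for the moment, N m; "grip_width": finger opening in m; "grasp_force": force on a finger pad.
Only numpy, scipy, OpenCV 4.12 (cv2) and the standard library are available. Lean on these libraries where they do the work, as an engineer would, in place of code of your own. Each camera call takes 0.05 s, during which the arm holds its last target. There are 200 camera calls.

## Working session

There is one attempt and no reset: what is moved stays moved. The work goes in short steps, Python scripts to look and compute and a tool call to move; the robot and the scene stay as the last step left them, time stands still between calls to the robot, and variables do not carry over. Pictures are saved under pics/ and viewed, at most 14 in all, crops included, and the job is handed in when it is done.

Besides the shell and the picture viewer there is one more tool, called by a JSON object that holds its "fn" and its "kwargs", one argument or row to a line. drive_tool: Moves the arm, as the interface text tells. Its arguments: {"type":"object","properties":{"moves":{"type":"array"},"force":{"type":"number"}},"required":["moves"]}

```bash
ls; mkdir -p pics; python3 - <<'E'
from cell import sensors, vision, env
import cv2,numpy as np
print(sensors.get_obs())
ims=[]
for n in ("scene","top"):
    d=vision.read_camera(n); cv2.imwrite(f"pics/{n}0.png",cv2.cvtColor(d["image"],cv2.COLOR_RGB2BGR))
    np.savez(f"pics/{n}0.npz",**d)
    print(n,d["fx"],d["cx"],d["cy"],np.round(d["R"],3).tolist(),np.round(-np.array(d["R"]).T@d["t"],3))
E
```

```text
pics
{'time_s': 0.0, 'qpos': array([74.94969557, 18.43945256, -4.01606984, 83.17460392,  1.29577858,
       78.54203514, -3.26059983]), 'joint_velocities': array([ 0.060934  ,  0.0287214 , -0.03826014,  0.02081303,  0.02826742,
        0.02420228,  0.07520034]), 'effort': array([ 4.71169369e-04, -4.91298938e+01, -4.03821375e-01, -3.12528920e+01,
       -6.40775403e-02,  4.35592909e-02,  1.48785712e-04]), 'tool_pos': array([ 0.17742047, -0.62475124,  0.22945975]), 'tool_rot': array([-1.79889199e+02,  6.40553205e-03,  1.58601201e+01]), 'force': array([0.94369361, 0.05956265, 0.70973414]), 'wrist_torque': array([-0.01125307, -0.01724129, -0.05815319]), 'grasp_force': 0.0, 'grip_width': 0.08727687129452899}
scene 467.3176960112785 250.17792107298112 192.96476424576596 [[0.053, 0.999, 0.005], [0.762, -0.037, -0.646], [-0.645, 0.038, -0.763]] [ 1.32  -0.026  0.967]
top 349.5976741236876 255.89316807921844 193.81023981940388 [[-0.012, -1.0, 0.004], [-0.995, 0.012, -0.098], [0.098, -0.005, -0.995]] [ 0.486 -0.015  0.919]
```

View pics/scene0.png

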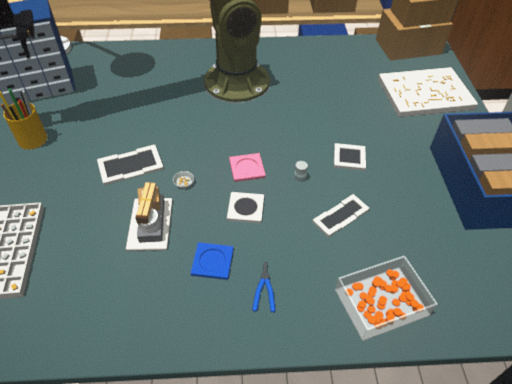

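View pics/top0.png

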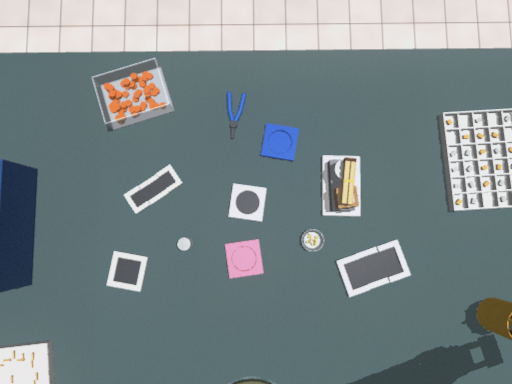

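The scene shows the pile at about (150,215) and the nests: case (130,163), tin (246,207), box (350,156) and clamp (341,214). In the top view these are pile (342,185), case nest (374,268), tin nest (248,202), box nest (127,271) and clamp nest (153,189). The jar is at (184,244), the cutter at (235,115), and a bowl of bits at (312,240).

```bash
cat > h.py <<'E'
import cv2,numpy as np
from cell import sensors, vision
def load(n): return dict(np.load(n))
def ray(d,uv,z):
    uv=np.atleast_2d(uv).astype(float)
    c=np.c_[(uv[:,0]-d["cx"])/d["fx"],(uv[:,1]-d["cy"])/d["fy"],np.ones(len(uv))]
    w=c@d["R"]; o=-d["R"].T@d["t"]
    return (o+w*((z-o[2])/w[:,2])[:,None])[:,:2]
def proj(d,X):
    c=np.atleast_2d(X)@d["R"].T+d["t"]; return np.c_[c[:,0]/c[:,2]*d["fx"]+d["cx"],c[:,1]/c[:,2]*d["fy"]+d["cy"]]
def rect(P):
    """centre mm, sizes mm, yaw of the long side"""
    (c,s,a)=cv2.minAreaRect((np.asarray(P)*1000).astype(np.float32))
    if s[0]<s[1]: s=s[::-1]; a+=90
    a=(a+90)%180-90
    return np.round(c,1),np.round(s,1),round(a,1)
def take(name,f):
    d=vision.read_camera(name); np.savez(f,**d); return d
E
python3 - <<'E'
from h import *
for n in("top","scene"):
    d=load(f"pics/{n}0.npz"); im=d["image"]; hsv=cv2.cvtColor(im,cv2.COLOR_RGB2HSV)
    m=((hsv[...,1]<50)&(hsv[...,2]>150)).astype(np.uint8)
    m=cv2.morphologyEx(m,cv2.MORPH_CLOSE,np.ones((3,3)))
    cs,_=cv2.findContours(m,cv2.RETR_EXTERNAL,cv2.CHAIN_APPROX_NONE)
    for c in cs:
        if 350<cv2.contourArea(c)<6000 and c[:,0,1].min()>60:
            mm=np.zeros_like(m); cv2.drawContours(mm,[c],-1,1,-1)
            out=ray(d,c[:,0],.010); k=cv2.moments(c)
            print(n,np.round([k['m10']/k['m00'],k['m01']/k['m00']]),"outer",*rect(out))
            inn=((mm>0)&(hsv[...,2]<90)).astype(np.uint8)
            ic,_=cv2.findContours(inn,cv2.RETR_EXTERNAL,cv2.CHAIN_APPROX_NONE)
            if ic:
                i=max(ic,key=cv2.contourArea); print("     inner",*rect(ray(d,i[:,0],.008)))
def crop(n,x0,y0,x1,y1):
    im=load(f"pics/{n}0.npz")["image"][y0:y1,x0:x1]; return cv2.resize(im,(380,500),interpolation=cv2.INTER_CUBIC)
a=np.hstack([crop("top",304,142,380,242),crop("scene",112,170,188,270)])
cv2.imwrite("pics/pile0.png",a[...,::-1])
# clamp top
for n,(x0,y0,x1,y1) in dict(top=(304,142,380,242),scene=(112,170,188,270)).items():
    d=load(f"pics/{n}0.npz"); hsv=cv2.cvtColor(d["image"],cv2.COLOR_RGB2HSV)
    print(n,hsv[185 if n=="top" else 200, 349 if n=="top" else 149])
E
```

```text
top [ 25. 364.] outer [155.9 561. ] [120.9  97.4] -86.6
top [127. 271.] outer [381.3 312.6] [90.9 90.8] 79.0
top [373. 268.] outer [ 382.  -317.9] [170.8 100. ] -71.6
     inner [ 379.3 -389.9] [0. 0.] 0.0
top [247. 202.] outer [553.9   3. ] [90.8 90.6] -8.4
top [152. 189.] outer [591.8 250. ] [146.3  64.6] -56.5
top [341. 185.] outer [ 595.6 -242.7] [160.9 100.4] -2.4
     inner [ 593.8 -213.7] [127.1   6.1] 1.0
scene [204. 380.] outer [ 995.1 -111.4] [172.2  13.7] 87.1
scene [309. 378.] outer [1003.   112.7] [83.7 23.8] 89.0
scene [378. 376.] outer [1004.5  248.1] [174.7  31.9] 87.1
scene [384. 296.] outer [827.5 309.7] [201.2 154.2] -72.6
scene [ 16. 243.] outer [ 649.7 -575.7] [267.  104.4] 3.2
     inner [ 757.4 -554.5] [2.7 0. ] 15.6
scene [147. 230.] outer [ 596.3 -240.7] [162.4 101.1] -1.7
scene [341. 214.] outer [592.9 253.1] [147.8  65.1] -56.3
     inner [592.3 252.5] [111.5  31.3] -56.7
scene [245. 206.] outer [553.7   5.7] [92.9 90.4] -8.7
     inner [553.4   5. ] [52.6 47.1] 87.2
scene [129. 163.] outer [ 383.7 -314.5] [171.4 106.2] -71.6
     inner [ 382.7 -315. ] [134.6  62.1] -71.7
scene [349. 155.] outer [381.6 314.7] [92.6 90.4] -10.8
     inner [381.3 314.7] [53.8 47.8] 79.9
scene [427.  89.] outer [ 84.  629.7] [267.4 208.2] -84.3
top [ 23  79 207]
scene [ 21 135 242]
```

View pics/pile0.png

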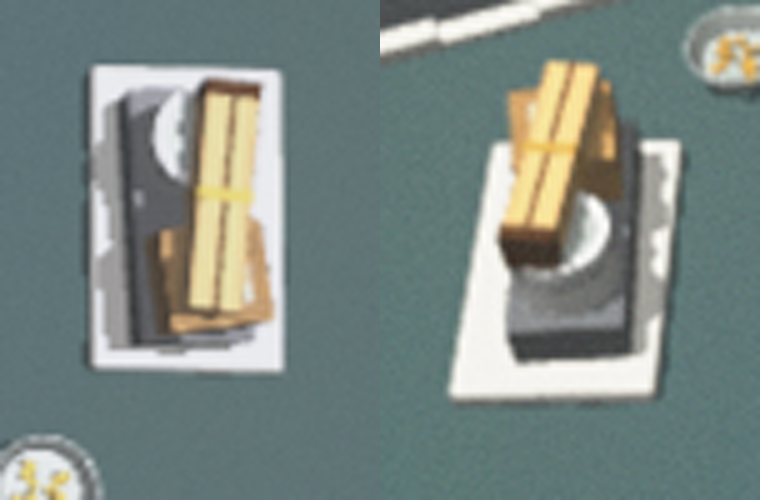

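```bash
cat >> h.py <<'E'
from scipy.spatial.transform import Rotation as Ro
def go(x,y,z,yaw):
    """shift in tool axes mm and turn rad from the measured pose to a tool-down pose (m, deg)"""
    o=sensors.get_obs(); R=Ro.from_euler('xyz',o["tool_rot"],degrees=True); T=Ro.from_euler('xyz',[180,0,yaw],degrees=True)
    print("t",round(o["time_s"],2),"from",np.round(o["tool_pos"],4),np.round(o["tool_rot"],1),"shift mm",np.round(R.inv().apply(np.array([x,y,z])-o["tool_pos"])*1000,1),"rv",np.round((R.inv()*T).as_rotvec(),3))
E
python3 - <<'E'
from h import *
t=load("pics/top0.npz"); s=load("pics/scene0.npz")
T=lambda P:np.array(P)/5+[304,142]-.4
S=lambda P:(np.array(P)-[380,0])/5+[112,170]-.4
print("clamp top",*rect(ray(t,T([(206,80),(262,85),(243,312),(190,308)]),.102)))
print("clamp scn",*rect(ray(s,S([(548,62),(598,64),(560,240),(503,228)]),.102)))
print("box top",*rect(ray(t,T([(262,222),(272,318),(172,330),(163,232)]),.078)))
print("jar",ray(t,[184,244],.05),"bowl",ray(t,[312,240],.01))
print("case L",ray(t,T([(122,92),(135,340)]),.042), "case scn R",ray(s,S([(637,125),(630,335),(510,338)]),.042))
go(.58,-.25,.24,173)
E
```

```text
clamp top [ 594.2 -238.9] [109.1  26.7] -6.1
clamp scn [ 596.4 -233.4] [109.   27.8] -5.8
box top [ 558.4 -239.6] [50.  47.6] -84.9
jar [[0.44913303 0.15883762]] bowl [[ 0.4535071 -0.1629917]]
case L [[ 0.65609331 -0.20424611]
 [ 0.52973153 -0.20664733]] case scn R [[ 0.53276551 -0.20587404]
 [ 0.66489831 -0.20036152]
 [ 0.66379513 -0.25764512]]
t 0.1 from [ 0.1775 -0.6248  0.2296] [-179.9    0.    15.9] shift mm [ 489.7 -250.6  -10.1] rv [-1.000e-03 -2.000e-03 -2.743e+00]
```

{"fn": "drive_tool", "kwargs": {
  "moves": [
    {"x": 490,"y": -250,"z": -10,"rz": -2.743,"fingers": -1},
    {"x": 490,"y": -250,"z": -10,"rz": -2.743,"fingers": -1},
    {"x": 490,"y": -250,"z": -10,"rz": -2.743,"fingers": -1},
    {"x": 490,"y": -250,"z": -10,"rz": -2.743,"fingers": -1},
    {"x": 490,"y": -250,"z": -10,"rz": -2.743,"fingers": -1},
    {"x": 490,"y": -250,"z": -10,"rz": -2.743,"fingers": -1},
    {"x": 490,"y": -250,"z": -10,"rz": -2.743,"fingers": -1},
    {"x": 490,"y": -250,"z": -10,"rz": -2.743,"fingers": -1},
    {"x": 490,"y": -250,"z": -10,"rz": -2.743,"fingers": -1},
    {"x": 490,"y": -250,"z": -10,"rz": -2.743,"fingers": -1},
    {"x": 490,"y": -250,"z": -10,"rz": -2.743,"fingers": -1},
    {"x": 490,"y": -250,"z": -10,"rz": -2.743,"fingers": -1},
    {"x": 490,"y": -250,"z": -10,"rz": -2.743,"fingers": -1},
    {"x": 490,"y": -250,"z": -10,"rz": -2.743,"fingers": -1},
    {"x": 490,"y": -250,"z": -10,"rz": -2.743,"fingers": -1},
    {"x": 490,"y": -250,"z": -10,"rz": -2.743,"fingers": -1},
    {"x": 490,"y": -250,"z": -10,"rz": -2.743,"fingers": -1}
  ]
}}

```text
invalid input at $.moves[0]: expected keys x, y, z, rx, ry, rz, fingers
```

```bash
python3 - <<'E'
from h import *
d=take("wrist","pics/w1.npz"); im=d["image"]
cv2.imwrite("pics/w1.png",im[...,::-1])
print(d["fx"],-d["R"].T@d["t"],d["R"].round(2).tolist())
print(proj(d,[[.595,-.236,.102],[.553,.004,.011]]))
o=sensors.get_obs();print(o["tool_pos"],o["tool_rot"],o["qpos"])
E
```

```text
267.37644780606996 [ 0.25632377 -0.60193565  0.38369597] [[0.27, -0.96, -0.0], [-0.92, -0.26, 0.29], [-0.28, -0.08, -0.96]]
[[-225.55828909 -719.16236736]
 [-343.28892342 -456.02057997]]
[ 0.17748563 -0.62488469  0.22971867] [-1.79916969e+02  5.88136352e-03  1.58626257e+01] [74.9469815  18.429531   -4.01528002 83.1578729   1.29580757 78.54088603
 -3.25969135]
```

View pics/w1.png

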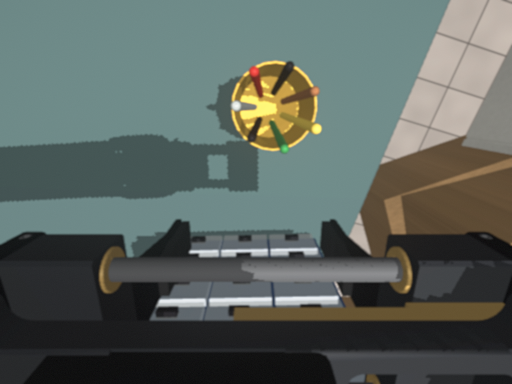

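The picture shows only the pen cup (275,105), since the move was refused because every key is required. The wrist camera sees what lies under a point about 80 mm ahead along tool x.

{"fn": "drive_tool", "kwargs": {
  "moves": [
    {"x": 580,"y": -230,"z": -10,"rx": 0,"ry": 0,"rz": -2.743,"fingers": -1},
    {"x": 580,"y": -230,"z": -10,"rx": 0,"ry": 0,"rz": -2.743,"fingers": -1},
    {"x": 580,"y": -230,"z": -10,"rx": 0,"ry": 0,"rz": -2.743,"fingers": -1},
    {"x": 580,"y": -230,"z": -10,"rx": 0,"ry": 0,"rz": -2.743,"fingers": -1},
    {"x": 580,"y": -230,"z": -10,"rx": 0,"ry": 0,"rz": -2.743,"fingers": -1},
    {"x": 580,"y": -230,"z": -10,"rx": 0,"ry": 0,"rz": -2.743,"fingers": -1},
    {"x": 580,"y": -230,"z": -10,"rx": 0,"ry": 0,"rz": -2.743,"fingers": -1},
    {"x": 580,"y": -230,"z": -10,"rx": 0,"ry": 0,"rz": -2.743,"fingers": -1},
    {"x": 580,"y": -230,"z": -10,"rx": 0,"ry": 0,"rz": -2.743,"fingers": -1},
    {"x": 580,"y": -230,"z": -10,"rx": 0,"ry": 0,"rz": -2.743,"fingers": -1},
    {"x": 580,"y": -230,"z": -10,"rx": 0,"ry": 0,"rz": -2.743,"fingers": -1},
    {"x": 580,"y": -230,"z": -10,"rx": 0,"ry": 0,"rz": -2.743,"fingers": -1},
    {"x": 580,"y": -230,"z": -10,"rx": 0,"ry": 0,"rz": -2.743,"fingers": -1},
    {"x": 580,"y": -230,"z": -10,"rx": 0,"ry": 0,"rz": -2.743,"fingers": -1},
    {"x": 580,"y": -230,"z": -10,"rx": 0,"ry": 0,"rz": -2.743,"fingers": -1},
    {"x": 580,"y": -230,"z": -10,"rx": 0,"ry": 0,"rz": -2.743,"fingers": -1},
    {"x": 580,"y": -230,"z": -10,"rx": 0,"ry": 0,"rz": -2.743,"fingers": -1},
    {"x": 580,"y": -230,"z": -10,"rx": 0,"ry": 0,"rz": -2.743,"fingers": -1}
  ]
}}

```text
time_s: 2.4
tool_pos: [0.6727, -0.2455, 0.2405]
tool_rot: [-180.0, -0.0, 173.0]
force: [0.7, -0.6, -0.4]
grip_width: 0.087
grasp_force: 0.0
```

```bash
python3 - <<'E'
from h import *
d=take("wrist","pics/w2.npz"); im=d["image"]
cv2.imwrite("pics/w2.png",cv2.resize(im[0:240,100:420],(800,600),interpolation=cv2.INTER_CUBIC)[...,::-1])
print(-d["R"].T@d["t"]); print(proj(d,[[.595,-.236,.102]]))
o=sensors.get_obs();print(o["tool_pos"],o["tool_rot"],o["qpos"])
E
```

```text
[ 0.59248061 -0.23463295  0.39463063]
[[254.30311804 109.31806082]]
[ 0.6726409  -0.24549395  0.2405271 ] [-1.79984875e+02 -7.12687541e-03  1.72978791e+02] [ 44.71661142  31.96946106 -41.98858702  70.0609478   20.83062383
  85.38140366  88.57494958]
```

View pics/w2.png

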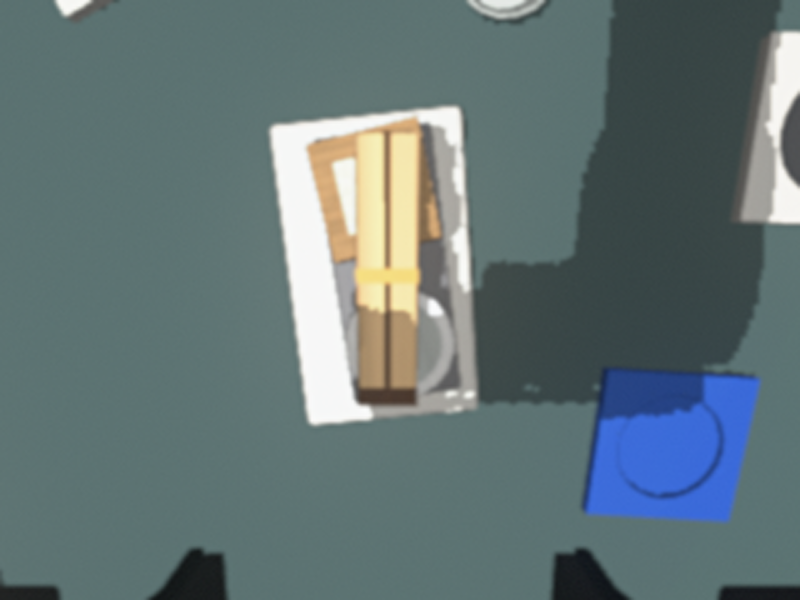

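Crop view (2.5x, offset 100,0): clamp top corners at (357,132), (417,130), (416,404) and (359,404). Box top at (308,145), (418,118), (440,236) and (335,262), and the tin around (403,343).

```bash
python3 - <<'E'
from h import *
d=load("pics/w2.npz"); C=lambda P:np.array(P)/2.5+[100,0]-.3
print("clamp",*rect(ray(d,C([(357,132),(417,130),(416,404),(359,404)]),.102)))
b=ray(d,C([(308,145),(418,118),(440,236),(335,262)]),.078); print("box",*rect(b),b.mean(0))
print("tin",ray(d,C([(403,343),(351,343),(455,343)]),.078))
go(.5953,-.2365,.12,174)
E
```

```text
clamp [ 595.4 -236.1] [109.8  25.3] -6.6
box [ 560.4 -236.7] [49.1 48.4] 5.4 [ 0.5602887  -0.23672831]
tin [[ 0.62679485 -0.23228553]
 [ 0.62380924 -0.25640905]
 [ 0.62978027 -0.20816342]]
t 2.45 from [ 0.6726 -0.2455  0.2405] [-180.   -0.  173.] shift mm [ 77.8  -0.5 120.5] rv [-0.    -0.    -0.018]
```

{"fn": "drive_tool", "kwargs": {
  "moves": [
    {"x": 55,"y": -0.5,"z": 30,"rx": 0,"ry": 0,"rz": -0.011,"fingers": -1},
    {"x": 78,"y": -0.5,"z": 75,"rx": 0,"ry": 0,"rz": -0.011,"fingers": -1},
    {"x": 78,"y": -0.5,"z": 115,"rx": 0,"ry": 0,"rz": -0.011,"fingers": -1},
    {"x": 78,"y": -0.5,"z": 140,"rx": 0,"ry": 0,"rz": -0.011,"fingers": -1},
    {"x": 78,"y": -0.5,"z": 149,"rx": 0,"ry": 0,"rz": -0.011,"fingers": -1},
    {"x": 78,"y": -0.5,"z": 150,"rx": 0,"ry": 0,"rz": -0.011,"fingers": -1},
    {"x": 78,"y": -0.5,"z": 150,"rx": 0,"ry": 0,"rz": -0.011,"fingers": -1}
  ]
}}

```text
time_s: 3.32
tool_pos: [0.5962, -0.2367, 0.0919]
tool_rot: [-180.0, 0.1, 173.6]
force: [0.2, 0.1, -0.1]
grip_width: 0.0872
grasp_force: 0.0
```

```bash
python3 - <<'E'
from h import *
o=sensors.get_obs();print(o["tool_pos"],o["tool_rot"],o["qpos"])
E
```

```text
[ 0.59617405 -0.23668835  0.09185579] [-1.79967437e+02  1.14340655e-01  1.73649477e+02] [ 51.60184931  28.91190884 -42.08098215  92.43388867  20.69755179
  66.57842209  88.42692727]
```

{"fn": "drive_tool", "kwargs": {
  "moves": [
    {"x": 0,"y": 0,"z": 2,"rx": 0,"ry": 0,"rz": 0,"fingers": -1},
    {"x": 0,"y": 0,"z": 2,"rx": 0,"ry": 0,"rz": 0,"fingers": 1},
    {"x": 0,"y": 0,"z": 2,"rx": 0,"ry": 0,"rz": 0,"fingers": 1},
    {"x": 0,"y": 0,"z": 2,"rx": 0,"ry": 0,"rz": 0,"fingers": 1},
    {"x": 0,"y": 0,"z": 2,"rx": 0,"ry": 0,"rz": 0,"fingers": 1},
    {"x": 0,"y": 0,"z": 2,"rx": 0,"ry": 0,"rz": 0,"fingers": 1}
  ],
  "force": 15
}}

```text
time_s: 4.08
tool_pos: [0.5952, -0.2366, 0.0885]
tool_rot: [-180.0, -0.0, 173.7]
force: [-0.0, -0.3, -0.1]
grip_width: 0.0448
grasp_force: 0.0
```

{"fn": "drive_tool", "kwargs": {
  "moves": [
    {"x": 0,"y": 0,"z": 0,"rx": 0,"ry": 0,"rz": 0,"fingers": 1},
    {"x": 0,"y": 0,"z": 0,"rx": 0,"ry": 0,"rz": 0,"fingers": 1},
    {"x": 0,"y": 0,"z": 0,"rx": 0,"ry": 0,"rz": 0,"fingers": 1},
    {"x": 0,"y": 0,"z": 0,"rx": 0,"ry": 0,"rz": 0,"fingers": 1},
    {"x": 0,"y": 0,"z": -5,"rx": 0,"ry": 0,"rz": 0,"fingers": 1},
    {"x": 0,"y": 0,"z": -20,"rx": 0,"ry": 0,"rz": 0,"fingers": 1},
    {"x": 0,"y": 0,"z": -60,"rx": 0,"ry": 0,"rz": 0,"fingers": 1},
    {"x": 0,"y": 0,"z": -70,"rx": 0,"ry": 0,"rz": 0,"fingers": 1}
  ]
}}

```text
time_s: 5.08
tool_pos: [0.5972, -0.2367, 0.1625]
tool_rot: [-179.9, 0.3, 173.7]
force: [1.0, -0.3, -0.7]
grip_width: 0.0262
grasp_force: 15.0
```

```bash
python3 - <<'E'
from h import *
go(.5923,.2515,.10,123.6)
d=take("top","pics/top1.npz"); t0=d["image"]
cv2.imwrite("pics/t1.png",cv2.resize(t0[120:260,270:420],(640,600),interpolation=cv2.INTER_CUBIC)[...,::-1])
E
```

```text
t 5.08 from [ 0.5972 -0.2367  0.1625] [-179.9    0.3  173.7] shift mm [ 59.1 484.8  61.4] rv [0.001 0.006 0.874]
```

View pics/t1.png

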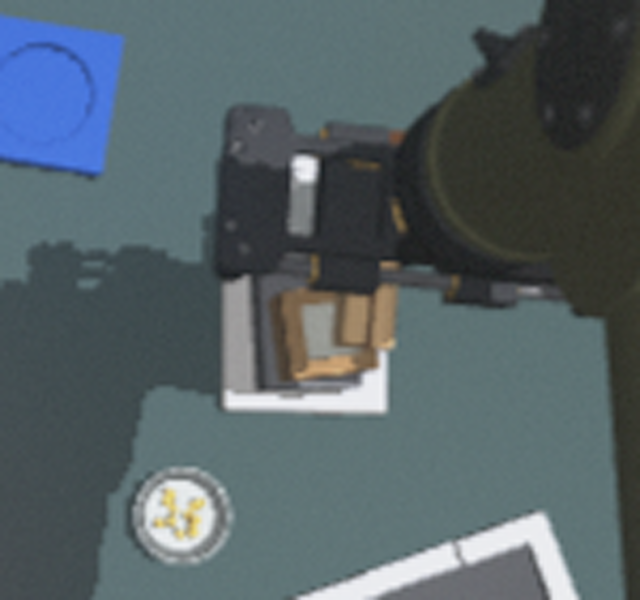

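The clamp is held at 26 mm; the box at crop (325,335) remains in place.

{"fn": "drive_tool", "kwargs": {
  "moves": [
    {"x": 59,"y": 485,"z": 20,"rx": 0,"ry": 0,"rz": 0.874,"fingers": 1},
    {"x": 59,"y": 485,"z": 20,"rx": 0,"ry": 0,"rz": 0.874,"fingers": 1},
    {"x": 59,"y": 485,"z": 20,"rx": 0,"ry": 0,"rz": 0.874,"fingers": 1},
    {"x": 59,"y": 485,"z": 20,"rx": 0,"ry": 0,"rz": 0.874,"fingers": 1},
    {"x": 59,"y": 485,"z": 20,"rx": 0,"ry": 0,"rz": 0.874,"fingers": 1},
    {"x": 59,"y": 485,"z": 20,"rx": 0,"ry": 0,"rz": 0.874,"fingers": 1},
    {"x": 59,"y": 485,"z": 20,"rx": 0,"ry": 0,"rz": 0.874,"fingers": 1},
    {"x": 59,"y": 485,"z": 20,"rx": 0,"ry": 0,"rz": 0.874,"fingers": 1},
    {"x": 59,"y": 485,"z": 40,"rx": 0,"ry": 0,"rz": 0.874,"fingers": 1},
    {"x": 59,"y": 485,"z": 60,"rx": 0,"ry": 0,"rz": 0.874,"fingers": 1},
    {"x": 59,"y": 485,"z": 80,"rx": 0,"ry": 0,"rz": 0.874,"fingers": 1},
    {"x": 59,"y": 485,"z": 90,"rx": 0,"ry": 0,"rz": 0.874,"fingers": 1},
    {"x": 59,"y": 485,"z": 90,"rx": 0,"ry": 0,"rz": 0.874,"fingers": 1},
    {"x": 59,"y": 485,"z": 90,"rx": 0,"ry": 0,"rz": 0.874,"fingers": 1}
  ]
}}

```text
time_s: 6.88
tool_pos: [0.5908, 0.2519, 0.0693]
tool_rot: [179.9, 0.0, 123.5]
force: [-0.9, 0.8, 0.4]
grip_width: 0.0259
grasp_force: 15.0
```

```bash
python3 - <<'E'
from h import *
go(.5923,.2515,.018,123.6)
print(sensors.get_obs()["qpos"])
d=take("scene","pics/s2.npz")["image"]; w=take("wrist","pics/w3.npz")["image"]
a=cv2.resize(d[150:270,280:400],(400,400),interpolation=cv2.INTER_CUBIC);b=cv2.resize(w[40:384,84:428],(400,400))
cv2.imwrite("pics/s2.png",np.hstack([a,b])[...,::-1])
E
```

```text
t 6.88 from [0.5908 0.2519 0.0693] [179.9   0.  123.5] shift mm [-1.2  0.9 51.3] rv [ 0.001  0.    -0.001]
[  6.89885085  30.62442025 -42.26905304  93.29404141  22.27777739
  64.73103329  -7.48452103]
```

View pics/s2.png

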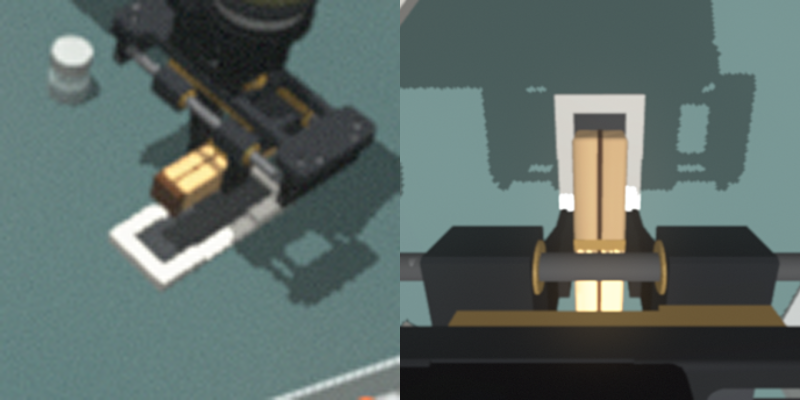

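The clamp is centred over the recess across its width (right panel col 600 for both). The nest's outer end is at row 95.

```bash
python3 - <<'E'
from h import *
d=load("pics/w3.npz"); C=lambda P:(np.array(P)-[400,0])*.86+[84,40]
a=np.radians(123.55); u=np.array([np.cos(a),np.sin(a)]); v=np.array([-u[1],u[0]])
for n,p,z in [("nest end L",(555,95),.011),("R",(645,95),.011),("rec end",(600,114),.011),("clamp end",(600,136),.0823),("clamp top L",(574,138),.0823),("R",(627,138),.0823)]:
    q=ray(d,C([p]),z)[0]-[.5908,.2519]; print(n,(q@u*1000).round(1),(q@v*1000).round(1))
E
```

```text
nest end L 70.9 27.9
R 70.8 -31.8
rec end 58.4 -1.9
clamp end 56.4 -1.6
clamp top L 55.4 10.4
R 55.4 -14.0
```

{"fn": "drive_tool", "kwargs": {
  "moves": [
    {"x": -1.2,"y": 0.3,"z": 15,"rx": 0,"ry": 0,"rz": 0,"fingers": 1},
    {"x": -1.2,"y": 0.3,"z": 32,"rx": 0,"ry": 0,"rz": 0,"fingers": 1},
    {"x": -1.2,"y": 0.3,"z": 42,"rx": 0,"ry": 0,"rz": 0,"fingers": 1},
    {"x": -1.2,"y": 0.3,"z": 47,"rx": 0,"ry": 0,"rz": 0,"fingers": 1},
    {"x": -1.2,"y": 0.3,"z": 49,"rx": 0,"ry": 0,"rz": 0,"fingers": 1},
    {"x": -1.2,"y": 0.3,"z": 50,"rx": 0,"ry": 0,"rz": 0,"fingers": 1},
    {"x": -1.2,"y": 0.3,"z": 50,"rx": 0,"ry": 0,"rz": 0,"fingers": 1},
    {"x": -1.2,"y": 0.3,"z": 50,"rx": 0,"ry": 0,"rz": 0,"fingers": 1}
  ]
}}

```text
time_s: 7.98
tool_pos: [0.5913, 0.2512, 0.0189]
tool_rot: [180.0, 0.0, 123.6]
force: [0.1, -0.9, -0.0]
grip_width: 0.026
grasp_force: 15.0
```

{"fn": "drive_tool", "kwargs": {
  "moves": [
    {"x": 0,"y": 0,"z": 1.5,"rx": 0,"ry": 0,"rz": 0,"fingers": 1},
    {"x": 0,"y": 0,"z": 2.5,"rx": 0,"ry": 0,"rz": 0,"fingers": 1},
    {"x": 0,"y": 0,"z": 2.5,"rx": 0,"ry": 0,"rz": 0,"fingers": 1},
    {"x": 0,"y": 0,"z": 2.5,"rx": 0,"ry": 0,"rz": 0,"fingers": 1}
  ]
}}

```text
time_s: 8.48
tool_pos: [0.5912, 0.2511, 0.0165]
tool_rot: [180.0, 0.0, 123.6]
force: [-2.0, -0.8, 5.7]
grip_width: 0.0259
grasp_force: 15.0
```

{"fn": "drive_tool", "kwargs": {
  "moves": [
    {"x": 0,"y": 0,"z": 0,"rx": 0,"ry": 0,"rz": 0,"fingers": 0},
    {"x": 0,"y": 0,"z": 0,"rx": 0,"ry": 0,"rz": 0,"fingers": 0},
    {"x": 0,"y": 0,"z": 0,"rx": 0,"ry": 0,"rz": 0,"fingers": 0},
    {"x": 0,"y": 0,"z": -10,"rx": 0,"ry": 0,"rz": 0,"fingers": 0},
    {"x": 0,"y": 0,"z": -30,"rx": 0,"ry": 0,"rz": 0,"fingers": 0},
    {"x": 0,"y": 0,"z": -80,"rx": 0,"ry": 0,"rz": 0,"fingers": -1},
    {"x": 0,"y": 0,"z": -140,"rx": 0,"ry": 0,"rz": 0,"fingers": -1},
    {"x": 0,"y": 0,"z": -200,"rx": 0,"ry": 0,"rz": 0,"fingers": -1},
    {"x": 0,"y": 0,"z": -220,"rx": 0,"ry": 0,"rz": 0,"fingers": -1},
    {"x": 0,"y": 0,"z": -220,"rx": 0,"ry": 0,"rz": 0,"fingers": -1}
  ]
}}

```text
time_s: 9.72
tool_pos: [0.5917, 0.2518, 0.2385]
tool_rot: [179.8, 0.1, 123.6]
force: [-0.5, 0.1, -0.4]
grip_width: 0.0835
grasp_force: 0.0
```

```bash
python3 - <<'E'
from h import *
go(.6727,-.2455,.24,175)
d=take("scene","pics/s3.npz")["image"]; t=take("top","pics/t3.npz")["image"]
a=cv2.resize(d[150:270,280:400],(400,400),interpolation=cv2.INTER_CUBIC);b=cv2.resize(t[135:255,290:410],(400,400),interpolation=cv2.INTER_CUBIC)
cv2.imwrite("pics/s3.png",np.hstack([a,b])[...,::-1])
E
```

```text
t 9.72 from [0.5917 0.2518 0.2385] [1.798e+02 1.000e-01 1.236e+02] shift mm [-459.1 -207.6   -1.8] rv [ 0.003  0.003 -0.897]
```

View pics/s3.png

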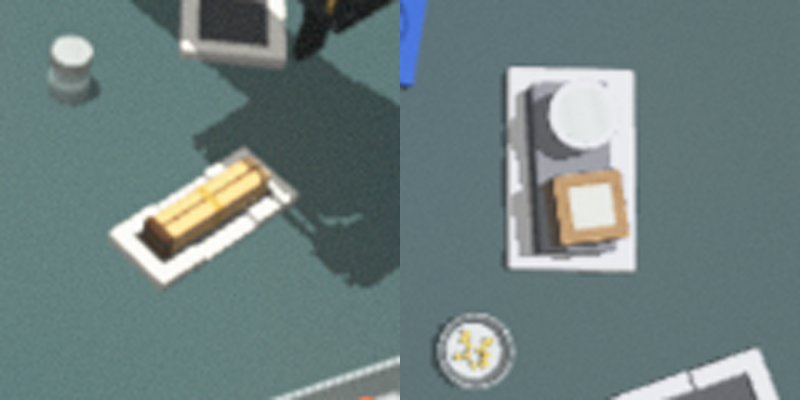

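The clamp lies flat in its nest, and the box and tin now stand clear (right panel (591,207) and (583,113)).

{"fn": "drive_tool", "kwargs": {
  "moves": [
    {"x": -459,"y": -208,"z": -2,"rx": 0,"ry": 0,"rz": -0.897,"fingers": -1},
    {"x": -459,"y": -208,"z": -2,"rx": 0,"ry": 0,"rz": -0.897,"fingers": -1},
    {"x": -459,"y": -208,"z": -2,"rx": 0,"ry": 0,"rz": -0.897,"fingers": -1},
    {"x": -459,"y": -208,"z": -2,"rx": 0,"ry": 0,"rz": -0.897,"fingers": -1},
    {"x": -459,"y": -208,"z": -2,"rx": 0,"ry": 0,"rz": -0.897,"fingers": -1},
    {"x": -459,"y": -208,"z": -2,"rx": 0,"ry": 0,"rz": -0.897,"fingers": -1},
    {"x": -459,"y": -208,"z": -2,"rx": 0,"ry": 0,"rz": -0.897,"fingers": -1},
    {"x": -459,"y": -208,"z": -2,"rx": 0,"ry": 0,"rz": -0.897,"fingers": -1},
    {"x": -459,"y": -208,"z": -2,"rx": 0,"ry": 0,"rz": -0.897,"fingers": -1},
    {"x": -459,"y": -208,"z": -2,"rx": 0,"ry": 0,"rz": -0.897,"fingers": -1},
    {"x": -459,"y": -208,"z": -2,"rx": 0,"ry": 0,"rz": -0.897,"fingers": -1}
  ]
}}

```text
time_s: 11.2
tool_pos: [0.6716, -0.2431, 0.2373]
tool_rot: [179.9, -0.1, 175.2]
force: [-0.1, 1.3, 0.7]
grip_width: 0.0872
grasp_force: 0.0
```

```bash
python3 - <<'E'
from h import *
d=take("wrist","pics/w4.npz"); im=d["image"]
cv2.imwrite("pics/w4.png",cv2.resize(im[30:180,180:330],(600,600),interpolation=cv2.INTER_CUBIC)[...,::-1])
E
```

```text
(no output)
```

View pics/w4.png

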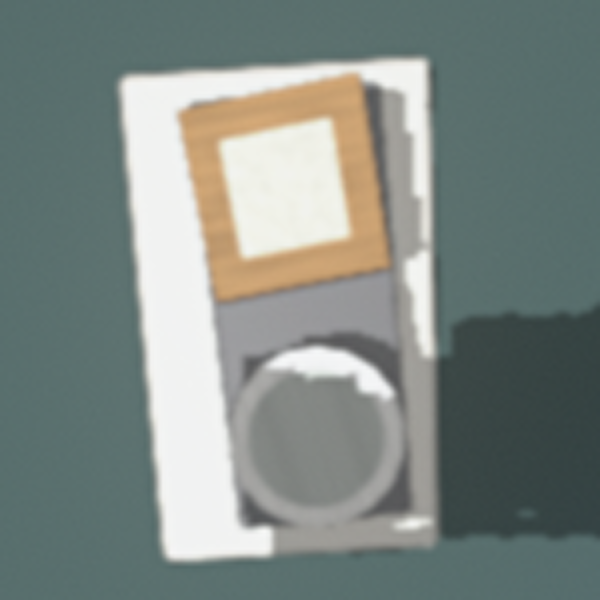

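4x crop: box corners at (180,112), (358,74), (389,268) and (219,300). The tin circle's centre is (318,434) with radius 88. The case's far-end corners are (240,526) and (410,516).

```bash
python3 - <<'E'
from h import *
d=load("pics/w4.npz"); C=lambda P:np.array(P)/4+[180,30]-.4
b=ray(d,C([(180,112),(358,74),(389,268),(219,300)]),.078); print("box",*rect(b),b.mean(0),b.round(4).tolist())
e=b[[1,2]].mean(0)-b[[0,3]].mean(0)
f=b[[2,3]].mean(0)-b[[0,1]].mean(0)
print("yaws",np.degrees(np.arctan2(*e[::-1])),np.degrees(np.arctan2(*f[::-1])))
print("tin",ray(d,C([(318,434),(230,434),(406,434)]),.078))
print("case",ray(d,C([(240,526),(410,516),(217,300),(394,275)]),.042))
b=b.mean(0); go(b[0],b[1],.10,185)
E
```

```text
box [ 560.4 -236.9] [49.3 48.1] 6.1 [ 0.56026563 -0.23684988] [[0.5385, -0.2634], [0.5334, -0.2155], [0.5824, -0.2103], [0.5868, -0.2582]]
yaws 95.69612855912447 6.134700894070012
tin [[ 0.62602455 -0.23355241]
 [ 0.62387357 -0.2589466 ]
 [ 0.62817607 -0.20815173]]
case [[ 0.65783417 -0.26145494]
 [ 0.65925019 -0.20517046]
 [ 0.58624884 -0.26136362]
 [ 0.58352653 -0.20598254]]
t 11.25 from [ 0.6718 -0.243   0.2378] [179.9  -0.  175.2] shift mm [111.5  -3.3 137.9] rv [ 0.001 -0.001 -0.171]
```

{"fn": "drive_tool", "kwargs": {
  "moves": [
    {"x": 60,"y": -3.3,"z": 20,"rx": 0,"ry": 0,"rz": -0.187,"fingers": -1},
    {"x": 111.5,"y": -3.3,"z": 50,"rx": 0,"ry": 0,"rz": -0.187,"fingers": -1},
    {"x": 111.5,"y": -3.3,"z": 90,"rx": 0,"ry": 0,"rz": -0.187,"fingers": -1},
    {"x": 111.5,"y": -3.3,"z": 130,"rx": 0,"ry": 0,"rz": -0.187,"fingers": -1},
    {"x": 111.5,"y": -3.3,"z": 160,"rx": 0,"ry": 0,"rz": -0.187,"fingers": -1},
    {"x": 111.5,"y": -3.3,"z": 174,"rx": 0,"ry": 0,"rz": -0.187,"fingers": -1},
    {"x": 111.5,"y": -3.3,"z": 178,"rx": 0,"ry": 0,"rz": -0.187,"fingers": -1},
    {"x": 111.5,"y": -3.3,"z": 178,"rx": 0,"ry": 0,"rz": -0.187,"fingers": 0.05},
    {"x": 111.5,"y": -3.3,"z": 178,"rx": 0,"ry": 0,"rz": -0.187,"fingers": 0.05}
  ]
}}

```text
time_s: 12.38
tool_pos: [0.5612, -0.24, 0.0613]
tool_rot: [-179.9, 0.1, -174.3]
force: [-0.3, -0.2, 0.1]
grip_width: 0.0742
grasp_force: 0.0
```

```bash
python3 - <<'E'
from h import *
go(.5603,-.2369,.060,185.9)
E
```

```text
t 12.38 from [ 0.5612 -0.24    0.0613] [-1.799e+02  1.000e-01 -1.743e+02] shift mm [0.6 3.2 1.3] rv [-0.001  0.002 -0.004]
```

{"fn": "drive_tool", "kwargs": {
  "moves": [
    {"x": 0.5,"y": 3,"z": 1,"rx": 0,"ry": 0,"rz": 0,"fingers": 0.05},
    {"x": 0.5,"y": 3,"z": 1,"rx": 0,"ry": 0,"rz": 0,"fingers": 0.05}
  ]
}}

```text
time_s: 12.62
tool_pos: [0.5596, -0.2365, 0.0593]
tool_rot: [-180.0, 0.0, -174.3]
force: [-0.2, -0.5, -0.6]
grip_width: 0.055
grasp_force: 0.0
```

{"fn": "drive_tool", "kwargs": {
  "moves": [
    {"x": 0,"y": 0,"z": 0,"rx": 0,"ry": 0,"rz": 0,"fingers": 1},
    {"x": 0,"y": 0,"z": 0,"rx": 0,"ry": 0,"rz": 0,"fingers": 1},
    {"x": 0,"y": 0,"z": 0,"rx": 0,"ry": 0,"rz": 0,"fingers": 1},
    {"x": 0,"y": 0,"z": -4,"rx": 0,"ry": 0,"rz": 0,"fingers": 1},
    {"x": 0,"y": 0,"z": -20,"rx": 0,"ry": 0,"rz": 0,"fingers": 1},
    {"x": 0,"y": 0,"z": -60,"rx": 0,"ry": 0,"rz": 0,"fingers": 1},
    {"x": 0,"y": 0,"z": -100,"rx": 0,"ry": 0,"rz": 0,"fingers": 1},
    {"x": 0,"y": 0,"z": -100,"rx": 0,"ry": 0,"rz": 0,"fingers": 1},
    {"x": 0,"y": 0,"z": -100,"rx": 0,"ry": 0,"rz": 0,"fingers": 1}
  ]
}}

```text
time_s: 13.75
tool_pos: [0.5592, -0.2369, 0.1591]
tool_rot: [-180.0, -0.0, -174.3]
force: [0.1, 0.2, -1.0]
grip_width: 0.0498
grasp_force: 15.0
```

```bash
python3 - <<'E'
from h import *
go(.3815,.3136,.10,169.3)
print(sensors.get_obs()["qpos"])
E
```

```text
t 13.75 from [ 0.5592 -0.2369  0.1591] [-180.    -0.  -174.3] shift mm [122.3 565.4  58.9] rv [-0.001 -0.     0.286]
[ 59.77803923  22.73026816 -49.05346573  93.44030629  17.89772799
  72.0678411  103.02424849]
```

{"fn": "drive_tool", "kwargs": {
  "moves": [
    {"x": 122,"y": 565,"z": 0,"rx": 0,"ry": 0,"rz": 0.29,"fingers": 1},
    {"x": 122,"y": 565,"z": 0,"rx": 0,"ry": 0,"rz": 0.29,"fingers": 1},
    {"x": 122,"y": 565,"z": 0,"rx": 0,"ry": 0,"rz": 0.29,"fingers": 1},
    {"x": 122,"y": 565,"z": 0,"rx": 0,"ry": 0,"rz": 0.29,"fingers": 1},
    {"x": 122,"y": 565,"z": 0,"rx": 0,"ry": 0,"rz": 0.29,"fingers": 1},
    {"x": 122,"y": 565,"z": 0,"rx": 0,"ry": 0,"rz": 0.29,"fingers": 1},
    {"x": 122,"y": 565,"z": 0,"rx": 0,"ry": 0,"rz": 0.29,"fingers": 1},
    {"x": 122,"y": 565,"z": 0,"rx": 0,"ry": 0,"rz": 0.29,"fingers": 1},
    {"x": 122,"y": 565,"z": 0,"rx": 0,"ry": 0,"rz": 0.29,"fingers": 1},
    {"x": 122,"y": 565,"z": 10,"rx": 0,"ry": 0,"rz": 0.29,"fingers": 1},
    {"x": 122,"y": 565,"z": 30,"rx": 0,"ry": 0,"rz": 0.29,"fingers": 1},
    {"x": 122,"y": 565,"z": 50,"rx": 0,"ry": 0,"rz": 0.29,"fingers": 1},
    {"x": 122,"y": 565,"z": 60,"rx": 0,"ry": 0,"rz": 0.29,"fingers": 1},
    {"x": 122,"y": 565,"z": 70,"rx": 0,"ry": 0,"rz": 0.29,"fingers": 1},
    {"x": 122,"y": 565,"z": 70,"rx": 0,"ry": 0,"rz": 0.29,"fingers": 1},
    {"x": 122,"y": 565,"z": 70,"rx": 0,"ry": 0,"rz": 0.29,"fingers": 1}
  ]
}}

```text
time_s: 15.75
tool_pos: [0.3825, 0.3134, 0.0894]
tool_rot: [180.0, 0.0, 169.0]
force: [0.4, -0.7, -0.6]
grip_width: 0.0497
grasp_force: 15.0
```

```bash
python3 - <<'E'
from h import *
go(.3815,.3136,.03,169.0)
print(sensors.get_obs()["qpos"])
w=take("wrist","pics/w5.npz")["image"]
d=take("scene","pics/s5.npz")["image"]
a=cv2.resize(w[60:285,106:406],(800,600),interpolation=cv2.INTER_CUBIC)
cv2.imwrite("pics/s5.png",a[...,::-1])
E
```

```text
t 15.75 from [0.3825 0.3134 0.0894] [180.   0. 169.] shift mm [ 1.1 -0.1 59.4] rv [0.001 0.001 0.001]
[ 18.88974599  17.85701709 -68.1878494  112.59401426  18.85552157
  61.86722784  21.61070965]
```

View pics/s5.png

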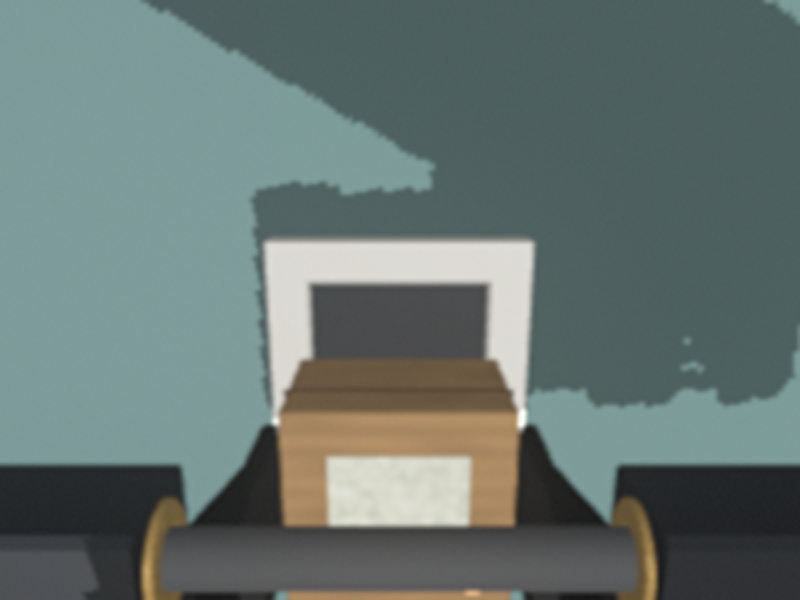

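The view shows the nest's outer front edge at (264–535,240), the recess edge at (310–490,283) and the box's lower front edge at (301–497,360).

```bash
python3 - <<'E'
from h import *
d=load("pics/w5.npz"); C=lambda P:np.array(P)*.375+[106,60]-.3
a=np.radians(169); u=np.array([np.cos(a),np.sin(a)]); v=np.array([u[1],-u[0]])
for n,p,z in [("nest L",(264,240),.011),("nest R",(535,240),.011),("rec L",(310,283),.011),("rec R",(490,283),.011),("boxb L",(301,360),.0722),("boxb R",(497,360),.0722),("boxt L",(281,410),.1082),("boxt R",(519,410),.1082)]:
    q=ray(d,C([p]),z)[0]-[.3825,.3134]; print(n,(q@u*1000).round(1),(q@v*1000).round(1))
E
```

```text
nest L 45.0 -43.0
nest R 45.1 45.5
rec L 30.7 -28.5
rec R 30.8 31.3
boxb L 24.1 -23.8
boxb R 24.1 25.9
boxt L 25.3 -23.1
boxt R 25.3 25.6
```

{"fn": "drive_tool", "kwargs": {
  "moves": [
    {"x": 1,"y": 0.2,"z": 20,"rx": 0,"ry": 0,"rz": 0,"fingers": 1},
    {"x": 1,"y": 0.2,"z": 40,"rx": 0,"ry": 0,"rz": 0,"fingers": 1},
    {"x": 1,"y": 0.2,"z": 52,"rx": 0,"ry": 0,"rz": 0,"fingers": 1},
    {"x": 1,"y": 0.2,"z": 59,"rx": 0,"ry": 0,"rz": 0,"fingers": 1},
    {"x": 1,"y": 0.2,"z": 62,"rx": 0,"ry": 0,"rz": 0,"fingers": 1},
    {"x": 1,"y": 0.2,"z": 63,"rx": 0,"ry": 0,"rz": 0,"fingers": 1},
    {"x": 1,"y": 0.2,"z": 63,"rx": 0,"ry": 0,"rz": 0,"fingers": 1},
    {"x": 1,"y": 0.2,"z": 63,"rx": 0,"ry": 0,"rz": 0,"fingers": 1}
  ]
}}

```text
time_s: 16.85
tool_pos: [0.3815, 0.3137, 0.0263]
tool_rot: [180.0, 0.0, 169.1]
force: [-0.6, 0.2, -0.9]
grip_width: 0.0497
grasp_force: 15.0
```

{"fn": "drive_tool", "kwargs": {
  "moves": [
    {"x": 0,"y": 0,"z": 1.5,"rx": 0,"ry": 0,"rz": 0,"fingers": 1},
    {"x": 0,"y": 0,"z": 2.5,"rx": 0,"ry": 0,"rz": 0,"fingers": 1},
    {"x": 0,"y": 0,"z": 3,"rx": 0,"ry": 0,"rz": 0,"fingers": 1},
    {"x": 0,"y": 0,"z": 3,"rx": 0,"ry": 0,"rz": 0,"fingers": 1}
  ]
}}

```text
time_s: 17.35
tool_pos: [0.3812, 0.3136, 0.0232]
tool_rot: [-180.0, 0.0, 169.1]
force: [-0.7, -1.6, 4.3]
grip_width: 0.0499
grasp_force: 15.0
```

```bash
python3 -c "
from h import *
print(sensors.get_obs()['qpos'])"
```

```text
[ 12.72511457  23.89526244 -62.62241656 115.69030163  25.8439549
  55.68197174  16.03641966]
```

{"fn": "drive_tool", "kwargs": {
  "moves": [
    {"x": 0,"y": 0,"z": 0,"rx": 0,"ry": 0,"rz": 0,"fingers": -0.6},
    {"x": 0,"y": 0,"z": 0,"rx": 0,"ry": 0,"rz": 0,"fingers": -0.6},
    {"x": 0,"y": 0,"z": 0,"rx": 0,"ry": 0,"rz": 0,"fingers": -0.6},
    {"x": 0,"y": 0,"z": -10,"rx": 0,"ry": 0,"rz": 0,"fingers": -0.6},
    {"x": 0,"y": 0,"z": -30,"rx": 0,"ry": 0,"rz": 0,"fingers": -1},
    {"x": 0,"y": 0,"z": -80,"rx": 0,"ry": 0,"rz": 0,"fingers": -1},
    {"x": 0,"y": 0,"z": -140,"rx": 0,"ry": 0,"rz": 0,"fingers": -1},
    {"x": 0,"y": 0,"z": -150,"rx": 0,"ry": 0,"rz": 0,"fingers": -1},
    {"x": 0,"y": 0,"z": -150,"rx": 0,"ry": 0,"rz": 0,"fingers": -1}
  ]
}}

```text
time_s: 18.48
tool_pos: [0.3817, 0.3137, 0.1741]
tool_rot: [-180.0, 0.2, 169.0]
force: [0.3, -0.0, -0.5]
grip_width: 0.0871
grasp_force: 0.0
```

```bash
python3 - <<'E'
from h import *
go(.6255,-.234,.16,175)
print(sensors.get_obs()["qpos"])
take("scene","pics/s6.npz")
E
```

```text
t 18.48 from [0.3817 0.3137 0.1741] [-180.     0.2  169. ] shift mm [-343.4 -491.4   15. ] rv [-0.     0.003 -0.104]
[ 26.94808233   9.92465075 -74.05615357 107.33735974  10.28936969
  70.1262334   28.6433275 ]
```

{"fn": "drive_tool", "kwargs": {
  "moves": [
    {"x": -343,"y": -491,"z": 14,"rx": 0,"ry": 0,"rz": -0.19,"fingers": -1},
    {"x": -343,"y": -491,"z": 14,"rx": 0,"ry": 0,"rz": -0.19,"fingers": -1},
    {"x": -343,"y": -491,"z": 14,"rx": 0,"ry": 0,"rz": -0.19,"fingers": -1},
    {"x": -343,"y": -491,"z": 14,"rx": 0,"ry": 0,"rz": -0.19,"fingers": -1},
    {"x": -343,"y": -491,"z": 14,"rx": 0,"ry": 0,"rz": -0.19,"fingers": -1},
    {"x": -343,"y": -491,"z": 14,"rx": 0,"ry": 0,"rz": -0.19,"fingers": -1},
    {"x": -343,"y": -491,"z": 14,"rx": 0,"ry": 0,"rz": -0.19,"fingers": -1},
    {"x": -343,"y": -491,"z": 14,"rx": 0,"ry": 0,"rz": -0.19,"fingers": -1},
    {"x": -343,"y": -491,"z": 14,"rx": 0,"ry": 0,"rz": -0.19,"fingers": -1},
    {"x": -343,"y": -491,"z": 14,"rx": 0,"ry": 0,"rz": -0.19,"fingers": -1},
    {"x": -343,"y": -491,"z": 14,"rx": 0,"ry": 0,"rz": -0.19,"fingers": -1},
    {"x": -343,"y": -491,"z": 14,"rx": 0,"ry": 0,"rz": -0.19,"fingers": -1},
    {"x": -343,"y": -491,"z": 14,"rx": 0,"ry": 0,"rz": -0.19,"fingers": -1}
  ]
}}

```text
time_s: 20.15
tool_pos: [0.6245, -0.2311, 0.1585]
tool_rot: [180.0, -0.1, -179.9]
force: [0.7, 0.8, 1.2]
grip_width: 0.087
grasp_force: 0.0
```

```bash
python3 - <<'E'
from h import *
go(.6262,-.233,.060,180)
print(sensors.get_obs()["qpos"])
w=take("wrist","pics/w6.npz")["image"]; s=load("pics/s6.npz")["image"]
cv2.imwrite("pics/w6.png",np.hstack([cv2.resize(s[120:195,305:380],(400,400),interpolation=cv2.INTER_CUBIC),cv2.resize(w[0:384,64:448],(400,400))])[...,::-1])
E
```

```text
t 20.15 from [ 0.6245 -0.2311  0.1585] [ 1.800e+02 -1.000e-01 -1.799e+02] shift mm [-1.8 -1.9 98.5] rv [ 0.001 -0.001  0.002]
[ 56.05346363  32.48117554 -53.64588741  84.40299463  26.37767628
  76.50343802  90.65908979]
```

View pics/w6.png

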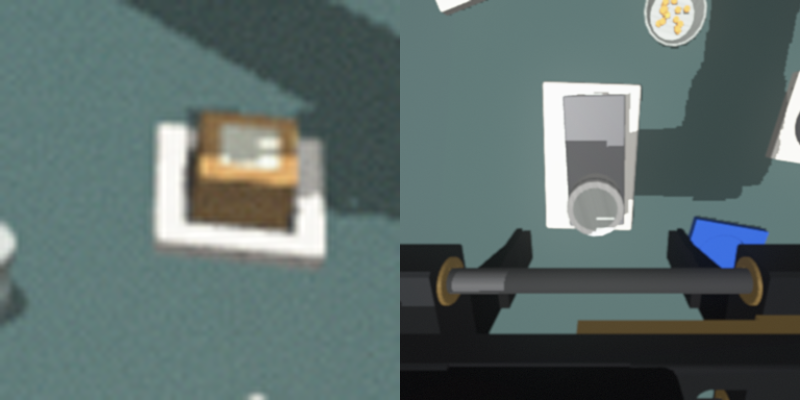

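The box sits in its nest. The wrist view shows the tin top at (595,207) and the case top between cols 564–625 with its near end at row 95.

```bash
python3 - <<'E'
from h import *
d=load("pics/w6.npz"); C=lambda P:(np.array(P)-[400,0])*.96+[64,0]
print("tin",ray(d,C([(595,207)]),.078))
print("case",ray(d,C([(564,95),(625,95)]),.042))
g=cv2.cvtColor(d["image"],cv2.COLOR_RGB2GRAY); 
m=cv2.inRange(cv2.resize(d["image"][70:240,180:320],None,fx=4,fy=4,interpolation=cv2.INTER_CUBIC),(0,0,0),(255,255,255))
go(.6262,-.233,.060,180)
E
```

```text
tin [[ 0.625308  -0.2339638]]
case [[ 0.52960405 -0.26256286]
 [ 0.52948606 -0.20682697]]
t 20.2 from [ 0.6246 -0.2315  0.1589] [ 180.    -0.  -179.9] shift mm [-1.7 -1.6 98.9] rv [ 0.    -0.001  0.002]
```

{"fn": "drive_tool", "kwargs": {
  "moves": [
    {"x": -1.3,"y": -1.8,"z": 35,"rx": 0,"ry": 0,"rz": 0,"fingers": -1},
    {"x": -1.3,"y": -1.8,"z": 70,"rx": 0,"ry": 0,"rz": 0,"fingers": -1},
    {"x": -1.3,"y": -1.8,"z": 88,"rx": 0,"ry": 0,"rz": 0,"fingers": -1},
    {"x": -1.3,"y": -1.8,"z": 96,"rx": 0,"ry": 0,"rz": 0,"fingers": -0.6},
    {"x": -1.3,"y": -1.8,"z": 98,"rx": 0,"ry": 0,"rz": 0,"fingers": -0.5},
    {"x": -1.3,"y": -1.8,"z": 98,"rx": 0,"ry": 0,"rz": 0,"fingers": -0.5},
    {"x": -1.3,"y": -1.8,"z": 98,"rx": 0,"ry": 0,"rz": 0,"fingers": -0.5}
  ]
}}

```text
time_s: 21.08
tool_pos: [0.6268, -0.2354, 0.0621]
tool_rot: [-180.0, 0.1, 180.0]
force: [0.3, 0.7, 1.1]
grip_width: 0.0661
grasp_force: 0.0
```

{"fn": "drive_tool", "kwargs": {
  "moves": [
    {"x": 0.6,"y": 1.5,"z": 1.5,"rx": 0,"ry": 0,"rz": 0,"fingers": -0.5},
    {"x": 0.6,"y": 1.5,"z": 1.5,"rx": 0,"ry": 0,"rz": 0,"fingers": -0.4}
  ]
}}

```text
time_s: 21.32
tool_pos: [0.6255, -0.2336, 0.0596]
tool_rot: [-180.0, -0.0, 180.0]
force: [-1.1, 0.1, 0.4]
grip_width: 0.0626
grasp_force: 0.0
```

{"fn": "drive_tool", "kwargs": {
  "moves": [
    {"x": 0,"y": 0,"z": 0,"rx": 0,"ry": 0,"rz": 0,"fingers": 1},
    {"x": 0,"y": 0,"z": 0,"rx": 0,"ry": 0,"rz": 0,"fingers": 1},
    {"x": 0,"y": 0,"z": 0,"rx": 0,"ry": 0,"rz": 0,"fingers": 1},
    {"x": 0,"y": 0,"z": 0,"rx": 0,"ry": 0,"rz": 0,"fingers": 1},
    {"x": 0,"y": 0,"z": -4,"rx": 0,"ry": 0,"rz": 0,"fingers": 1},
    {"x": 0,"y": 0,"z": -20,"rx": 0,"ry": 0,"rz": 0,"fingers": 1},
    {"x": 0,"y": 0,"z": -60,"rx": 0,"ry": 0,"rz": 0,"fingers": 1},
    {"x": 0,"y": 0,"z": -80,"rx": 0,"ry": 0,"rz": 0,"fingers": 1},
    {"x": 0,"y": 0,"z": -80,"rx": 0,"ry": 0,"rz": 0,"fingers": 1},
    {"x": 0,"y": 0,"z": -80,"rx": 0,"ry": 0,"rz": 0,"fingers": 1}
  ],
  "force": 20
}}

```text
time_s: 22.58
tool_pos: [0.6248, -0.2338, 0.1384]
tool_rot: [180.0, -0.1, 180.0]
force: [0.3, 0.1, -1.5]
grip_width: 0.0514
grasp_force: 20.0
```

```bash
python3 - <<'E'
from h import *
go(.5538,.0043,.10,180)
print(sensors.get_obs()["qpos"])
E
```

```text
t 22.57 from [ 0.6248 -0.2338  0.1384] [ 1.8e+02 -1.0e-01  1.8e+02] shift mm [ 71.1 238.1  38.5] rv [ 0.    -0.002 -0.001]
[ 55.8536849   33.48729663 -52.99801296  85.45431063  27.18363396
  74.73636083  90.15775623]
```

{"fn": "drive_tool", "kwargs": {
  "moves": [
    {"x": 71,"y": 238,"z": 0,"rx": 0,"ry": 0,"rz": 0,"fingers": 1},
    {"x": 71,"y": 238,"z": 0,"rx": 0,"ry": 0,"rz": 0,"fingers": 1},
    {"x": 71,"y": 238,"z": 0,"rx": 0,"ry": 0,"rz": 0,"fingers": 1},
    {"x": 71,"y": 238,"z": 10,"rx": 0,"ry": 0,"rz": 0,"fingers": 1},
    {"x": 71,"y": 238,"z": 30,"rx": 0,"ry": 0,"rz": 0,"fingers": 1},
    {"x": 71,"y": 238,"z": 45,"rx": 0,"ry": 0,"rz": 0,"fingers": 1},
    {"x": 71,"y": 238,"z": 50,"rx": 0,"ry": 0,"rz": 0,"fingers": 1},
    {"x": 71,"y": 238,"z": 50,"rx": 0,"ry": 0,"rz": 0,"fingers": 1},
    {"x": 71,"y": 238,"z": 50,"rx": 0,"ry": 0,"rz": 0,"fingers": 1},
    {"x": 71,"y": 238,"z": 50,"rx": 0,"ry": 0,"rz": 0,"fingers": 1}
  ]
}}

```text
time_s: 23.82
tool_pos: [0.5552, 0.004, 0.09]
tool_rot: [-180.0, 0.0, 179.9]
force: [-0.1, 0.2, -1.1]
grip_width: 0.0514
grasp_force: 20.0
```

```bash
python3 - <<'E'
from h import *
go(.5538,.0043,.0235,180)
o=sensors.get_obs();print(o["qpos"],o["tool_pos"])
w=take("wrist","pics/w7.npz")["image"]
cv2.imwrite("pics/w7.png",cv2.resize(w[60:285,106:406],(800,600),interpolation=cv2.INTER_CUBIC)[...,::-1])
E
```

```text
t 23.82 from [0.5552 0.004  0.09  ] [-180.     0.   179.9] shift mm [ 1.4  0.3 66.5] rv [-0.     0.001 -0.001]
[ 46.52677469  24.14298266 -59.23268726 104.60617107  22.96682783
  64.32637151  69.18572922] [0.5551725  0.00403531 0.09000962]
```

View pics/w7.png

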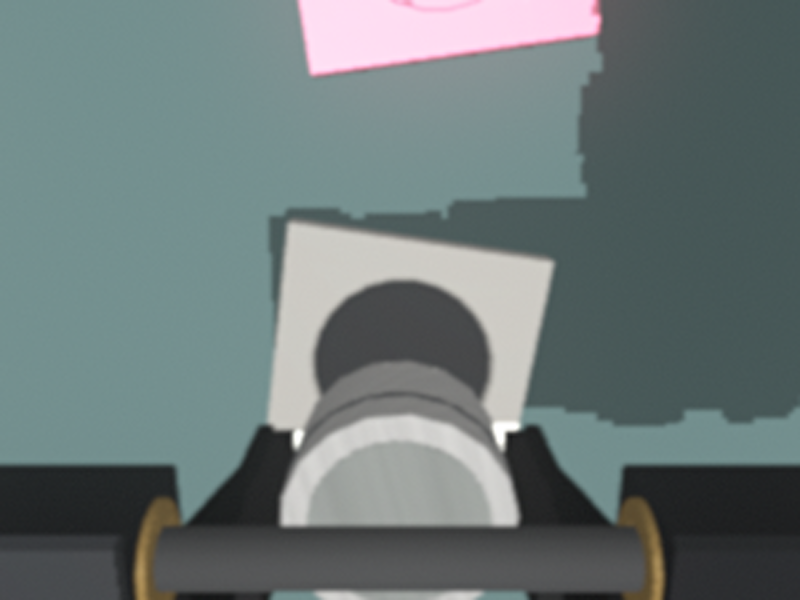

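Recess circle: front at (402,280), sides at cols 314 and 491. Tin: lower front edge (402,360), top rim front (399,415), top sides at cols 279 and 519.

```bash
python3 - <<'E'
from h import *
d=load("pics/w7.npz"); C=lambda P:np.array(P)*.375+[106,60]-.3
for n,p,z in [("nest A",(288,221),.011),("nest B",(553,261),.011),("rec front",(402,280),.011),("rec L",(314,358),.011),("rec R",(491,358),.011),("tin bot front",(402,360),.0724),("tin top front",(399,415),.1084),("topL",(279,505),.1084),("topR",(519,505),.1084)]:
    q=ray(d,C([p]),z)[0]-[.5552,.0040]; print(n,(-q[0]*1000).round(1),(q[1]*1000).round(1))
E
```

```text
nest A 51.0 -35.0
nest B 37.8 51.8
rec front 31.5 2.0
rec L 4.2 -28.3
rec R 4.1 32.6
tin bot front 23.8 1.7
tin top front 23.9 1.0
topL 3.1 -24.8
topR 3.1 26.6
```

{"fn": "drive_tool", "kwargs": {
  "moves": [
    {"x": 1.9,"y": 0.6,"z": 20,"rx": 0,"ry": 0,"rz": 0,"fingers": 1},
    {"x": 1.9,"y": 0.6,"z": 40,"rx": 0,"ry": 0,"rz": 0,"fingers": 1},
    {"x": 1.9,"y": 0.6,"z": 52,"rx": 0,"ry": 0,"rz": 0,"fingers": 1},
    {"x": 1.9,"y": 0.6,"z": 59,"rx": 0,"ry": 0,"rz": 0,"fingers": 1},
    {"x": 1.9,"y": 0.6,"z": 62,"rx": 0,"ry": 0,"rz": 0,"fingers": 1},
    {"x": 1.9,"y": 0.6,"z": 63,"rx": 0,"ry": 0,"rz": 0,"fingers": 1},
    {"x": 1.9,"y": 0.6,"z": 63,"rx": 0,"ry": 0,"rz": 0,"fingers": 1},
    {"x": 1.9,"y": 0.6,"z": 63,"rx": 0,"ry": 0,"rz": 0,"fingers": 1}
  ]
}}

```text
time_s: 24.88
tool_pos: [0.5531, 0.0048, 0.0269]
tool_rot: [-180.0, 0.0, 180.0]
force: [-1.1, -0.1, -1.2]
grip_width: 0.0519
grasp_force: 20.0
```

{"fn": "drive_tool", "kwargs": {
  "moves": [
    {"x": 0,"y": 0,"z": 1.5,"rx": 0,"ry": 0,"rz": 0,"fingers": 1},
    {"x": 0,"y": 0,"z": 2.5,"rx": 0,"ry": 0,"rz": 0,"fingers": 1},
    {"x": 0,"y": 0,"z": 3,"rx": 0,"ry": 0,"rz": 0,"fingers": 1},
    {"x": 0,"y": 0,"z": 3,"rx": 0,"ry": 0,"rz": 0,"fingers": 1}
  ]
}}

```text
time_s: 25.38
tool_pos: [0.5528, 0.0049, 0.0235]
tool_rot: [-180.0, -0.0, 180.0]
force: [-0.1, 0.0, -0.7]
grip_width: 0.0516
grasp_force: 20.0
```

Nearly no contact yet (its weight is still carried), so a little lower.

{"fn": "drive_tool", "kwargs": {
  "moves": [
    {"x": 0,"y": 0,"z": 0.5,"rx": 0,"ry": 0,"rz": 0,"fingers": 1},
    {"x": 0,"y": 0,"z": 0.5,"rx": 0,"ry": 0,"rz": 0,"fingers": 1},
    {"x": 0,"y": 0,"z": 0.5,"rx": 0,"ry": 0,"rz": 0,"fingers": 1}
  ]
}}

```text
time_s: 25.75
tool_pos: [0.5528, 0.0049, 0.0235]
tool_rot: [-180.0, -0.0, 180.0]
force: [-2.6, 0.1, 5.7]
grip_width: 0.052
grasp_force: 20.0
```

Contact; release, rise and head to the case.

{"fn": "drive_tool", "kwargs": {
  "moves": [
    {"x": 0,"y": 0,"z": 0,"rx": 0,"ry": 0,"rz": 0,"fingers": -0.6},
    {"x": 0,"y": 0,"z": 0,"rx": 0,"ry": 0,"rz": 0,"fingers": -0.6},
    {"x": 0,"y": 0,"z": 0,"rx": 0,"ry": 0,"rz": 0,"fingers": -0.6},
    {"x": 0,"y": 0,"z": -10,"rx": 0,"ry": 0,"rz": 0,"fingers": -0.6},
    {"x": 0,"y": 0,"z": -30,"rx": 0,"ry": 0,"rz": 0,"fingers": -1},
    {"x": 0,"y": 0,"z": -80,"rx": 0,"ry": 0,"rz": 0,"fingers": -1},
    {"x": -20,"y": -30,"z": -120,"rx": 0,"ry": 0,"rz": 0,"fingers": -1},
    {"x": -40,"y": -100,"z": -120,"rx": 0,"ry": 0,"rz": 0,"fingers": -1},
    {"x": -80,"y": -160,"z": -120,"rx": 0,"ry": 0,"rz": 0,"fingers": -1},
    {"x": -110,"y": -210,"z": -120,"rx": 0,"ry": 0,"rz": 0,"fingers": -1},
    {"x": -110,"y": -239,"z": -120,"rx": 0,"ry": 0,"rz": 0,"fingers": -1},
    {"x": -110,"y": -239,"z": -120,"rx": 0,"ry": 0,"rz": 0,"fingers": -1},
    {"x": -110,"y": -239,"z": -120,"rx": 0,"ry": 0,"rz": 0,"fingers": -1}
  ]
}}

```text
time_s: 27.38
tool_pos: [0.6628, -0.2332, 0.1442]
tool_rot: [179.9, 0.1, 180.0]
force: [-0.3, 1.8, 0.1]
grip_width: 0.0869
grasp_force: 0.0
```

```bash
python3 - <<'E'
from h import *
w=take("wrist","pics/w8.npz")["image"]; s=take("scene","pics/s8.npz")["image"]
o=sensors.get_obs();print(o["qpos"],o["tool_pos"])
a=cv2.resize(w[0:240,156:356],(500,600),interpolation=cv2.INTER_CUBIC); b=cv2.resize(s[170:245,208:283],(300,300),interpolation=cv2.INTER_CUBIC)
cv2.imwrite("pics/w8.png",np.hstack([a,np.vstack([b,b*0])])[...,::-1])
go(.594,-.234,.06,180)
E
```

```text
[ 51.65188792  37.13358196 -52.05886443  79.47881191  29.17942263
  77.27382786  89.1360921 ] [ 0.662862   -0.23202672  0.14416383]
t 27.48 from [ 0.6629 -0.232   0.1442] [ 1.800e+02  1.000e-01 -1.799e+02] shift mm [68.9 -1.9 84.1] rv [0.    0.001 0.002]
```

View pics/w8.png

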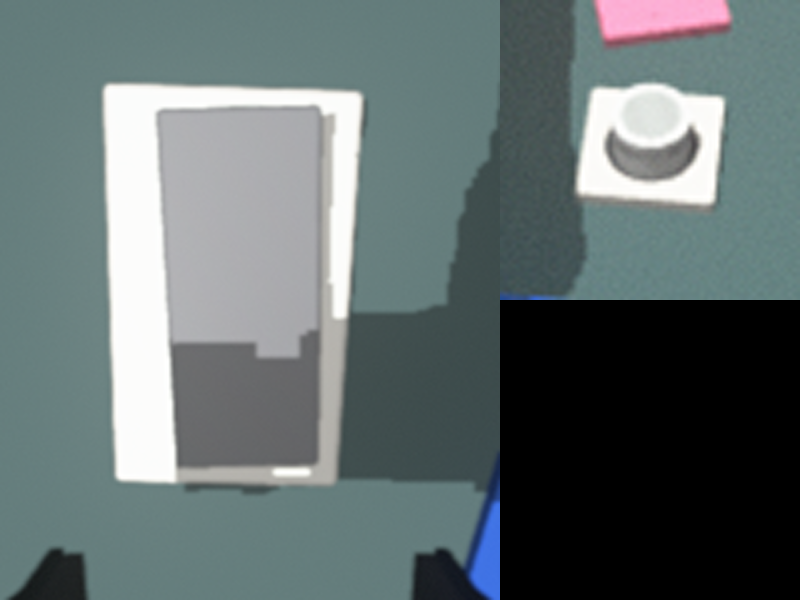

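The tin sits in its nest. Case top corners in the left panel: (157,112), (321,107), (317,466) and (177,468).

```bash
python3 - <<'E'
from h import *
d=load("pics/w8.npz"); C=lambda P:np.array(P)/2.5+[156,0]-.3
p=ray(d,C([(157,112),(321,107),(317,466),(177,468)]),.042); print(p.round(4).tolist(),p.mean(0),*rect(p))
l=p[3]-p[0]; r=p[2]-p[1]; print(np.degrees(np.arctan2(l[1],l[0])),np.degrees(np.arctan2(r[1],r[0])))
go(.594,-.234,.06,181)
E
```

```text
[[0.5312, -0.2637], [0.5297, -0.2074], [0.6581, -0.205], [0.6589, -0.261]] [ 0.59447215 -0.23426256] [ 594.4 -234.3] [128.5  56.3] 1.1
1.222152211760254 1.089942844601242
t 27.48 from [ 0.6629 -0.232   0.1442] [ 1.800e+02  1.000e-01 -1.799e+02] shift mm [68.9 -1.9 84.1] rv [ 0.     0.001 -0.016]
```

{"fn": "drive_tool", "kwargs": {
  "moves": [
    {"x": 40,"y": -1.5,"z": 20,"rx": 0,"ry": 0,"rz": -0.018,"fingers": -1},
    {"x": 68.5,"y": -2,"z": 50,"rx": 0,"ry": 0,"rz": -0.018,"fingers": -1},
    {"x": 68.5,"y": -2,"z": 74,"rx": 0,"ry": 0,"rz": -0.018,"fingers": -1},
    {"x": 68.5,"y": -2,"z": 74,"rx": 0,"ry": 0,"rz": -0.018,"fingers": -1},
    {"x": 68.5,"y": -2,"z": 74,"rx": 0,"ry": 0,"rz": -0.018,"fingers": -1},
    {"x": 68.5,"y": -2,"z": 74,"rx": 0,"ry": 0,"rz": -0.018,"fingers": -1}
  ]
}}

```text
time_s: 28.22
tool_pos: [0.5958, -0.2357, 0.0704]
tool_rot: [-180.0, 0.1, -179.0]
force: [0.4, -0.5, 0.1]
grip_width: 0.087
grasp_force: 0.0
```

```bash
python3 -c "
from h import *
go(.5945,-.2343,.026,181.1)"
```

```text
t 28.23 from [ 0.5958 -0.2357  0.0704] [-1.80e+02  1.00e-01 -1.79e+02] shift mm [ 1.3  1.4 44.4] rv [-0.     0.002 -0.001]
```

{"fn": "drive_tool", "kwargs": {
  "moves": [
    {"x": 1,"y": 1.4,"z": 15,"rx": 0,"ry": 0,"rz": 0,"fingers": -1},
    {"x": 1,"y": 1.4,"z": 30,"rx": 0,"ry": 0,"rz": 0,"fingers": -1},
    {"x": 1,"y": 1.4,"z": 40,"rx": 0,"ry": 0,"rz": 0,"fingers": -0.6},
    {"x": 1,"y": 1.4,"z": 44,"rx": 0,"ry": 0,"rz": 0,"fingers": -0.6},
    {"x": 1,"y": 1.4,"z": 44,"rx": 0,"ry": 0,"rz": 0,"fingers": -0.6},
    {"x": 1,"y": 1.4,"z": 44,"rx": 0,"ry": 0,"rz": 0,"fingers": -0.6}
  ],
  "force": 35
}}

```text
time_s: 28.98
tool_pos: [0.5935, -0.2348, 0.0255]
tool_rot: [-180.0, 0.0, -179.0]
force: [0.8, 0.4, 0.1]
grip_width: 0.0701
grasp_force: 0.0
```

{"fn": "drive_tool", "kwargs": {
  "moves": [
    {"x": 0,"y": 0.4,"z": 0,"rx": 0,"ry": 0,"rz": 0,"fingers": 1},
    {"x": 0,"y": 0.4,"z": 0,"rx": 0,"ry": 0,"rz": 0,"fingers": 1},
    {"x": 0,"y": 0.4,"z": 0,"rx": 0,"ry": 0,"rz": 0,"fingers": 1},
    {"x": 0,"y": 0.4,"z": 0,"rx": 0,"ry": 0,"rz": 0,"fingers": 1},
    {"x": 0,"y": 0.4,"z": -3,"rx": 0,"ry": 0,"rz": 0,"fingers": 1},
    {"x": 0,"y": 0.4,"z": -12,"rx": 0,"ry": 0,"rz": 0,"fingers": 1},
    {"x": 0,"y": 0.4,"z": -35,"rx": 0,"ry": 0,"rz": 0,"fingers": 1},
    {"x": 0,"y": 0.4,"z": -70,"rx": 0,"ry": 0,"rz": 0,"fingers": 1},
    {"x": 0,"y": 0.4,"z": -80,"rx": 0,"ry": 0,"rz": 0,"fingers": 1},
    {"x": 0,"y": 0.4,"z": -80,"rx": 0,"ry": 0,"rz": 0,"fingers": 1}
  ]
}}

```text
time_s: 30.22
tool_pos: [0.5936, -0.2346, 0.1061]
tool_rot: [-179.9, 0.1, -179.0]
force: [0.0, -0.2, -2.6]
grip_width: 0.0577
grasp_force: 35.0
```

```bash
python3 -c "
from h import *
go(.3828,-.3162,.09,108.4)
print(sensors.get_obs()['qpos'])"
```

```text
t 30.23 from [ 0.5936 -0.2346  0.1061] [-1.799e+02  1.000e-01 -1.790e+02] shift mm [212.2 -78.   15.9] rv [-0.     0.002  1.267]
[ 59.61283758  32.08289834 -54.04811023  91.92327604  27.28459821
  70.02852824  91.2085936 ]
```

{"fn": "drive_tool", "kwargs": {
  "moves": [
    {"x": 212,"y": -78,"z": 0,"rx": 0,"ry": 0,"rz": 1.267,"fingers": 1},
    {"x": 212,"y": -78,"z": 0,"rx": 0,"ry": 0,"rz": 1.267,"fingers": 1},
    {"x": 212,"y": -78,"z": 0,"rx": 0,"ry": 0,"rz": 1.267,"fingers": 1},
    {"x": 212,"y": -78,"z": 0,"rx": 0,"ry": 0,"rz": 1.267,"fingers": 1},
    {"x": 212,"y": -78,"z": 0,"rx": 0,"ry": 0,"rz": 1.267,"fingers": 1},
    {"x": 212,"y": -78,"z": 0,"rx": 0,"ry": 0,"rz": 1.267,"fingers": 1},
    {"x": 212,"y": -78,"z": 0,"rx": 0,"ry": 0,"rz": 1.267,"fingers": 1},
    {"x": 212,"y": -78,"z": 0,"rx": 0,"ry": 0,"rz": 1.267,"fingers": 1},
    {"x": 212,"y": -78,"z": 10,"rx": 0,"ry": 0,"rz": 1.267,"fingers": 1},
    {"x": 212,"y": -78,"z": 26,"rx": 0,"ry": 0,"rz": 1.267,"fingers": 1},
    {"x": 212,"y": -78,"z": 26,"rx": 0,"ry": 0,"rz": 1.267,"fingers": 1},
    {"x": 212,"y": -78,"z": 26,"rx": 0,"ry": 0,"rz": 1.267,"fingers": 1},
    {"x": 212,"y": -78,"z": 26,"rx": 0,"ry": 0,"rz": 1.267,"fingers": 1}
  ]
}}

```text
time_s: 31.85
tool_pos: [0.3828, -0.3162, 0.0794]
tool_rot: [180.0, 0.0, 108.4]
force: [0.1, -0.5, -2.1]
grip_width: 0.0576
grasp_force: 35.0
```

```bash
python3 - <<'E'
from h import *
w=take("wrist","pics/w9.npz")["image"]
o=sensors.get_obs();print(o["qpos"],o["tool_pos"])
go(.3828,-.3162,.0195,108.4)
cv2.imwrite("pics/w9.png",cv2.resize(w[30:255,106:406],(800,600),interpolation=cv2.INTER_CUBIC)[...,::-1])
E
```

```text
[ 80.19614814  12.12426155 -47.24840774 113.23470784  10.40066129
  58.84567345  46.57571303] [ 0.38277253 -0.31623359  0.07941883]
t 31.9 from [ 0.3828 -0.3162  0.0794] [180.    0.  108.4] shift mm [ 0.1  0.  59.9] rv [0.    0.001 0.   ]
```

View pics/w9.png

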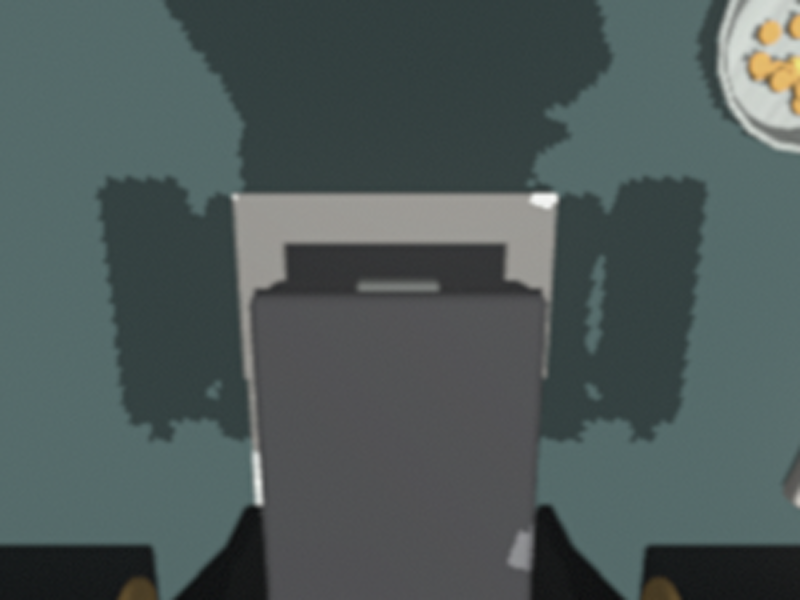

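The nest's outer end edge is at (234–557,194), the recess end at (285–506,244), and the case's top end edge at (252–544,296).

```bash
python3 - <<'E'
from h import *
d=load("pics/w9.npz"); C=lambda P:np.array(P)*.375+[106,30]-.3
a=np.radians(108.4); u=np.array([np.cos(a),np.sin(a)]); v=np.array([u[1],-u[0]])
for n,p,z in [("nest L",(234,194),.011),("nest R",(557,194),.011),("rec L",(285,244),.011),("rec R",(506,244),.011),("case L",(252,296),.0959),("case R",(544,296),.0959)]:
    q=ray(d,C([p]),z)[0]-[.3828,-.3162]; print(n,(q@u*1000).round(1),(q@v*1000).round(1))
E
```

```text
nest L 85.2 -47.9
nest R 85.2 48.0
rec L 70.8 -33.5
rec R 70.8 33.5
case L 65.5 -27.2
case R 65.4 28.7
```

{"fn": "drive_tool", "kwargs": {
  "moves": [
    {"x": 0.5,"y": -0.4,"z": 18,"rx": 0,"ry": 0,"rz": 0,"fingers": 1},
    {"x": 0.5,"y": -0.4,"z": 36,"rx": 0,"ry": 0,"rz": 0,"fingers": 1},
    {"x": 0.5,"y": -0.4,"z": 47,"rx": 0,"ry": 0,"rz": 0,"fingers": 1},
    {"x": 0.5,"y": -0.4,"z": 53,"rx": 0,"ry": 0,"rz": 0,"fingers": 1},
    {"x": 0.5,"y": -0.4,"z": 56,"rx": 0,"ry": 0,"rz": 0,"fingers": 1},
    {"x": 0.5,"y": -0.4,"z": 57,"rx": 0,"ry": 0,"rz": 0,"fingers": 1},
    {"x": 0.5,"y": -0.4,"z": 57,"rx": 0,"ry": 0,"rz": 0,"fingers": 1},
    {"x": 0.5,"y": -0.4,"z": 57,"rx": 0,"ry": 0,"rz": 0,"fingers": 1}
  ]
}}

```text
time_s: 32.9
tool_pos: [0.3821, -0.3159, 0.0224]
tool_rot: [180.0, 0.0, 108.4]
force: [0.4, 0.5, -2.0]
grip_width: 0.058
grasp_force: 35.0
```

{"fn": "drive_tool", "kwargs": {
  "moves": [
    {"x": 0,"y": 0,"z": 1.5,"rx": 0,"ry": 0,"rz": 0,"fingers": 1},
    {"x": 0,"y": 0,"z": 2.5,"rx": 0,"ry": 0,"rz": 0,"fingers": 1},
    {"x": 0,"y": 0,"z": 2.8,"rx": 0,"ry": 0,"rz": 0,"fingers": 1},
    {"x": 0,"y": 0,"z": 2.8,"rx": 0,"ry": 0,"rz": 0,"fingers": 1}
  ]
}}

```text
time_s: 33.4
tool_pos: [0.3819, -0.3157, 0.0194]
tool_rot: [-180.0, 0.0, 108.4]
force: [-1.0, 0.7, 0.2]
grip_width: 0.0579
grasp_force: 35.0
```

{"fn": "drive_tool", "kwargs": {
  "moves": [
    {"x": 0,"y": 0,"z": 0.5,"rx": 0,"ry": 0,"rz": 0,"fingers": 1},
    {"x": 0,"y": 0,"z": 0.5,"rx": 0,"ry": 0,"rz": 0,"fingers": 1},
    {"x": 0,"y": 0,"z": 0.5,"rx": 0,"ry": 0,"rz": 0,"fingers": 1}
  ]
}}

```text
time_s: 33.78
tool_pos: [0.3819, -0.3157, 0.0193]
tool_rot: [-180.0, -0.0, 108.4]
force: [-1.9, 1.8, 5.8]
grip_width: 0.0577
grasp_force: 35.0
```

{"fn": "drive_tool", "kwargs": {
  "moves": [
    {"x": 0,"y": 0,"z": 0,"rx": 0,"ry": 0,"rz": 0,"fingers": -0.7},
    {"x": 0,"y": 0,"z": 0,"rx": 0,"ry": 0,"rz": 0,"fingers": -0.7},
    {"x": 0,"y": 0,"z": 0,"rx": 0,"ry": 0,"rz": 0,"fingers": -0.7},
    {"x": 0,"y": 0,"z": -8,"rx": 0,"ry": 0,"rz": 0,"fingers": -0.7},
    {"x": 0,"y": 0,"z": -25,"rx": 0,"ry": 0,"rz": 0,"fingers": -0.7},
    {"x": 0,"y": 0,"z": -70,"rx": 0,"ry": 0,"rz": 0,"fingers": -1},
    {"x": -20,"y": 0,"z": -130,"rx": 0,"ry": 0,"rz": 0,"fingers": -1},
    {"x": -70,"y": 0,"z": -170,"rx": 0,"ry": 0,"rz": 0,"fingers": -1},
    {"x": -120,"y": 0,"z": -200,"rx": 0,"ry": 0,"rz": 0,"fingers": -1},
    {"x": -150,"y": 0,"z": -200,"rx": 0,"ry": 0,"rz": 0,"fingers": -1},
    {"x": -150,"y": 0,"z": -200,"rx": 0,"ry": 0,"rz": 0,"fingers": -1},
    {"x": -150,"y": 0,"z": -200,"rx": 0,"ry": 0,"rz": 0,"fingers": -1}
  ]
}}

```text
time_s: 35.28
tool_pos: [0.4295, -0.4568, 0.2192]
tool_rot: [180.0, -0.0, 108.5]
force: [-0.3, 0.4, -0.0]
grip_width: 0.0867
grasp_force: 0.0
```

```bash
python3 - <<'E'
from h import *
s=take("scene","pics/s9.npz"); t=take("top","pics/t9.npz"); im=s["image"]; hsv=cv2.cvtColor(im,cv2.COLOR_RGB2HSV)
s0=load("pics/scene0.npz")["image"].astype(int); t0=load("pics/top0.npz")["image"].astype(int)
df=lambda a,b,x,y,r:np.abs(a[y-r:y+r,x-r:x+r].astype(int)-b[y-r:y+r,x-r:x+r]).mean().round(1)
print("jar/cutter change",df(im,s0,301,171,10),df(im,s0,264,290,18),df(t["image"],t0,184,244,8),df(t["image"],t0,236,115,20))
# case: dark grey blob within its nest, top face at z .036
P=lambda X:proj(s,X).astype(np.int32)
a=np.radians(-71.6); u=np.array([np.cos(a),np.sin(a)]); v=np.array([-u[1],u[0]]); c=np.array([.3828,-.3162])
mk=np.zeros(im.shape[:2],np.uint8)
out=[np.r_[c+i*.084*u+j*.048*v,.011] for i,j in((1,1),(1,-1),(-1,-1),(-1,1))]
cv2.fillPoly(mk,[P(out)],255)
o=im.copy()
for z in (.006,.036):
    q=[np.r_[c+i*.065*u+j*.029*v,z] for i,j in((1,1),(1,-1),(-1,-1),(-1,1))]
    print("expected case outline z",z,P(q).tolist())
x=im[140:190,90:175]
edges=cv2.Canny(cv2.cvtColor(x,cv2.COLOR_RGB2GRAY),60,150)
hs=cv2.cvtColor(x,cv2.COLOR_RGB2HSV); m=((hs[...,1]<70)&(hs[...,2]<140)).astype(np.uint8)
n,l,st,ce=cv2.connectedComponentsWithStats(m); k=1+np.argmax(st[1:,4]); cs,_=cv2.findContours((l==k).astype(np.uint8),cv2.RETR_EXTERNAL,cv2.CHAIN_APPROX_SIMPLE)
ap=cv2.approxPolyDP(max(cs,key=cv2.contourArea),2.5,True)[:,0]+[90,140]; print("seen",ap.tolist(),st[k])
print(sensors.get_obs()["tool_pos"])
E
```

```text
jar/cutter change 2.4 2.5 1.2 1.3
expected case outline z 0.006 [[108, 177], [104, 162], [149, 151], [154, 164]]
expected case outline z 0.036 [[105, 169], [101, 155], [147, 143], [152, 157]]
seen [[90, 140], [90, 189], [174, 189], [171, 180], [174, 174], [174, 140]] [   0    0   85   50 3805]
[ 0.42937043 -0.45664008  0.2191937 ]
```

```bash
python3 - <<'E'
from h import *
a=np.radians(-71.6); u=np.array([np.cos(a),np.sin(a)]); v=np.array([-u[1],u[0]]); c=np.array([.3828,-.3162])
for n in "ts":
    d=load(f"pics/{n}9.npz"); g=cv2.cvtColor(d["image"],cv2.COLOR_RGB2GRAY).astype(np.float32)
    for name,w,L in (("x",u,90),("y",v+0,55)):
        o=0 if name=="x" else .045
        s=np.arange(-L,L+1,5); q=proj(d,[np.r_[c+w*k/1000+u*o,.036] for k in s]).astype(np.float32)
        print(n,name,[(int(k),int(b)) for k,b in zip(s,cv2.remap(g,q[:,0].copy(),q[:,1].copy(),1).ravel())])
E
```

```text
t x [(-90, 86), (-85, 151), (-80, 152), (-75, 130), (-70, 72), (-65, 88), (-60, 91), (-55, 92), (-50, 91), (-45, 89), (-40, 90), (-35, 92), (-30, 91), (-25, 89), (-20, 91), (-15, 90), (-10, 90), (-5, 89), (0, 91), (5, 90), (10, 89), (15, 90), (20, 89), (25, 89), (30, 88), (35, 90), (40, 89), (45, 88), (50, 89), (55, 89), (60, 89), (65, 119), (70, 152), (75, 136), (80, 72), (85, 89), (90, 107)]
t y [(-55, 70), (-50, 70), (-45, 85), (-40, 153), (-35, 153), (-30, 129), (-25, 88), (-20, 89), (-15, 89), (-10, 88), (-5, 87), (0, 88), (5, 89), (10, 89), (15, 89), (20, 89), (25, 88), (30, 59), (35, 79), (40, 158), (45, 233), (50, 199), (55, 87)]
s x [(-90, 71), (-85, 82), (-80, 154), (-75, 156), (-70, 133), (-65, 90), (-60, 87), (-55, 88), (-50, 88), (-45, 86), (-40, 88), (-35, 88), (-30, 86), (-25, 84), (-20, 86), (-15, 87), (-10, 89), (-5, 89), (0, 88), (5, 84), (10, 89), (15, 89), (20, 84), (25, 89), (30, 86), (35, 87), (40, 88), (45, 88), (50, 87), (55, 83), (60, 84), (65, 84), (70, 147), (75, 156), (80, 133), (85, 87), (90, 67)]
s y [(-55, 101), (-50, 81), (-45, 67), (-40, 71), (-35, 65), (-30, 68), (-25, 84), (-20, 87), (-15, 90), (-10, 86), (-5, 86), (0, 88), (5, 87), (10, 88), (15, 85), (20, 88), (25, 88), (30, 80), (35, 65), (40, 60), (45, 63), (50, 63), (55, 72)]
```

The case top spans ±65 × ±29 mm around the nest centre, as expected at the seated height. The job is ready to hand in.

```bash
python3 -c "
from cell import workorder
print(workorder.sign_off())"
```

```text
the job is handed in; nothing more can be done
None
```

The clamp, box, tin and case were taken off the pile in that order and each lowered into its own nest. Pictures show the first three seated, and a brightness check shows the case in place. The jar and cutter look unmoved, and I handed the job in at about 35 s; no verdict came back.

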